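Clamp the cam-arm coupling onto the test canister

ROBOT

A 7-joint arm with a two-finger parallel gripper is mounted at the origin on the work surface. World frame = base frame: x ahead of the robot, y to its left, z up, the work surface at z = 0. Lengths are in mm, angles in rad, forces in N, time in s.
With the tool pointing down it reaches from about 400 to 875 mm from the base axis. Payload 4.4 kg.
Tool frame: the origin (TCP) lies midway between the tips of the shut fingers; the grasp point (between the pads) lies 19 mm behind it; z points along the fingers, y is the line along which they close (so a half turn about z gives the same grasp; the last joint's range is limited). The gripper opens to 85 mm and grips with 20 to 120 N. Pads are 22 mm wide; open, the fingers measure 114 mm over their backs; the gripper's body (76 mm by 85 mm) begins 54 mm behind the grasp point. The pads swing forward as they close: fully open they stand 13 mm farther back than shut.
Start: joints at [1.178, 0.628, 0.038, 1.517, -0.027, 0.996, -0.02], TCP at [208.688, -615.603, 210.213] pointing down, gripper open.
Joint ranges: [-3.06, 3.06], [-0.37, 2.12], [-1.25, 1.32], [0.18, 2.47], [-1.1, 4.24], [0.23, 1.98], [-2.94, 2.94]. Speed limits (rad/s): [2.57, 2.57, 3.14, 3.14, 3.14, 3.14, 3.14].

INTERFACE

Orientations are given as [roll, pitch, yaw] about the fixed x, y, z axes, in that order (R = Rz(yaw) Ry(pitch) Rx(roll)).
In Python, from cell import ctrl gives the robot as it stands.
- The arm moves only by the shell command python3 -m handwheel 'ROWS'. ROWS is JSON, a list of rows, each a list of 3 entries, a list of its own where there are three numbers: the turn, a rotation vector about the tool's x, y, z in degrees, then the shift along the tool's x, y, z in m, then the closure, from 0 (fully open) to 1 (shut). A call has 1 to 5 rows; each row shifts and turns the commanded pose from where the row before left it, along the tool's axes as they then stand; what a row does not reach is not made up. A row lasts 1/12 s, in which the tool goes at most 41.7 mm and 7.16 degrees, less where a joint would pass 70% of its speed; a pose out of reach is approached as far as the arm can. A call is refused whole if a number of a shift passes 0.0417 or a number of a turn 7.16, either way. A call with a gripper value outside its range is refused whole. The fingers move at their own pace and stop on an object; the grip force is fixed at half the most. Time passes only in rows, so rows that do not move let the fingers close. It gives the time, the measured TCP pose, the force, the opening and the grip force at its end, in the units of the state.
- ctrl.read_state(): the state, without advancing time (a new reading comes with each control period).
- ctrl.get_image(name): name is "scene" or "top"; returns a dict with "pixels" (384x512x3 uint8, red, green, blue), "fx", "fy", "cx", "cy" (pixels), "k1" (the pictures are not rectified: a ray, as slopes to the right and down, at radius r is drawn at 1 + k1 r^2 times it, then the intrinsics apply), "pose" (4x4, takes a point from camera to world coordinates). Camera axes: x right, y up, looking along -z (the intrinsics and any distortion apply to the point x, -y, -z); pixel columns grow to the right and rows downward; lengths in mm; the calibration is good to about 2 mm. A picture is of the moment at which its call begins. There is no depth.
- ctrl.finish_job(): hands the job in; it is judged then, once.
The state is a dict: "clock": time; "qpos": joint angles; "qd": joint speeds; "tau": joint torques, N m; "eef_pos": TCP position; "tool_rot": TCP orientation; "force": force on the tool from outside, world axes, zero at the start; "torque": the same for the moment, N m; "width": finger opening in mm; "gripper_force": force on a finger pad.
Only numpy, scipy, OpenCV 4.12 (cv2) and the standard library are available. Lean on these libraries where they do the work, as an engineer would, in place of code of your own. Each camera call takes 0.05 s, during which the arm holds its last target. There are 200 camera calls.

TASK

Put the aluminium coupling over the brass adaptor on the canister and, with both red cam arms still open, push it fully home against the stiff seal until its rim sits flush on the brass collar; then swing the two cam arms fully down, one after the other, to lock it. Push firmly but carefully, feeling for the stops without forcing anything, leave the other things on the bench where they are, and take the hand away at the end.

Things in the scene. Friction and masses are not known exactly. Their poses are not given: they have to be found in the camera images.
- coupling_mid (a point): Centre (half-way up) of the loose aluminium coupling: round cap 54 mm across, 52 mm tall, about 0.42 kg, open below, standing mouth down on the bench. z: its axis, up. Cam arms are hinged on its +y (a) and -y (b) sides; the +x and -x sides are free to grip. Bore 43 mm wide, 46 mm deep; mouth rim 26 mm below this point. Arm hinges: parallel to x, 28 mm out along +y or -y, 2 mm below this point.
- adaptor_seat (a point): Centre of the upper face of the brass collar (56 mm across), 95 mm above the bench; z up. Home: the coupling's rim rests on this face, coupling_mid 26 mm above it. The brass head above is 40 mm wide, 44 mm tall, grooved 12 to 28 mm above the collar, with a 5 mm chamfer at its top. Over 80 N between coupling and canister while pushing on, or 130 N while levering, damages them.
- canister: Fixed grey drum 120 mm across with a white lid 45 mm above the bench and a white stalk carrying the brass adaptor; origin at the centre of its underside.
- seal (a joint): Black rubber disc 24 mm wide on top of the brass head, standing 54 mm above the collar; value = how far it is pushed down, 0 at the start, 8 mm with the coupling home. The coupling meets it 8 mm above home; it resists with about 10 N at first, about 23 N at home (the coupling's weight helps); then the rim meets the hard collar. It stays where it is pushed.
- lever_a (a joint): Red cam arm on the coupling's +y side: bar 7 mm thick, 14 mm wide, with an end tab 20 mm wide, 9 mm thick, 70 mm long from its hinge. 0 = open (outward, 30 degrees above level); grows as it swings down; 1.66 = hard stop, fully down (65 degrees below level). Starts at 0 to 0.25, stays where left; friction 0.25 N m (6 N at 45 mm). Beyond 0.4 its cam blocks the bore.
- lever_b (a joint): The like cam arm on the coupling's -y side; same meaning of its values. The coupling fits loosely (1.5 mm all round) and rocks by up to 6 degrees when an arm is pushed hard, until both arms are down; the cams bite on the last few degrees, so an arm needs up to some 15 N to reach its stop.
- lever_a_tip (a point): Point on the middle line of arm a, 60 mm from its hinge, in its end tab.
- lever_b_tip (a point): Point on the middle line of arm b, 60 mm from its hinge, in its end tab.
- spool: Bystander, to be left alone: orange plastic wire spool, 60 mm across, 41 mm tall; origin at the centre of its underside.
- drill_block: Bystander, to be left alone: wooden block 70 x 55 x 24 mm with small holes; origin at the centre of its underside.
- jar: Bystander, to be left alone: clear jar with red lid, 52 mm across, 62 mm tall; origin at the centre of its underside.
Things that resemble listed ones, but are neither listed nor needed, are in the scene too. Of the things like the part that bears coupling_mid, leave any that is brown or pink; of the rest the larger one is meant.

How it is judged (in metres and radians):
On the way, in this order (a step that is already met when the one before it is completed fails the run):
1. the coupling is fully home on the adaptor (within 1.5 mm of the collar, upright) while both cam arms are still open (z of coupling_mid in the frame of adaptor_seat between 0.023 and 0.0275 m and horizontal distance between coupling_mid and adaptor_seat below 0.004 m and angle between coupling_mid's own z axis and vertical below 0.07 rad and value of joint each of lever_a, lever_b below 0.45 rad), for 0.2 s.
2. one cam arm is fully down while the other is still up (((value of joint lever_a above 1.58 rad and value of joint lever_b below 0.8 rad) or (value of joint lever_b above 1.58 rad and value of joint lever_a below 0.8 rad))), for 0.1 s.
At the end, for the whole second after the job is handed in: The coupling sits home on the adaptor (its rim within 1.5 mm of the collar, within 4 mm of its axis, upright within 0.07 rad), both cam arms are down (joint values above 1.58 of 1.66), all is at rest and the hand has let go (z of coupling_mid in the frame of adaptor_seat between 0.023 and 0.0275 m and horizontal distance between coupling_mid and adaptor_seat below 0.004 m and angle between coupling_mid's own z axis and vertical below 0.07 rad and value of joint each of lever_a, lever_b above 1.58 rad and linear speed of coupling below 0.02 m/s and contact force between the fingers and coupling below 0.1 N); the robot touches nothing.
It fails at once if the coupling is rammed down: over 80 N between coupling and canister while both arms are open (value of joint each of lever_a, lever_b below 0.45 rad and contact force between coupling and canister above 80 N).
It fails at once if the coupling and its arms are forced: over 130 N between coupling and canister (contact force between coupling and canister above 130 N).
It fails at once if the spool is moved by more than 30 mm (distance of spool from where it was at the start of the episode above 0.03 m).
It fails at once if the drill block is moved by more than 30 mm (distance of drill_block from where it was at the start of the episode above 0.03 m).
It fails at once if the jar is moved by more than 30 mm (distance of jar from where it was at the start of the episode above 0.03 m).
It also fails if it takes over 72 s, if anything falls off the work surface, if the arm or the gripper's body presses on something with over 40 N, if the wrist force passes 120 N, or if a joint passes its speed limit or range.

## Working session

There is one attempt and no reset: what is moved stays moved. The work goes in short steps, Python scripts to look and compute and a shell command to move; the robot and the scene stay as the last step left them, time stands still between calls to the robot, and variables do not carry over. Pictures are saved under pics/ and viewed, at most 10 in all, crops included, and the job is handed in when it is done.

```bash
mkdir -p pics; ls; cat > h.py <<'E'
import numpy as np, cv2
from cell import ctrl
from scipy.spatial.transform import Rotation as R
def shot(n,f):
    d=ctrl.get_image(n); cv2.imwrite('pics/'+f,cv2.cvtColor(d['pixels'],cv2.COLOR_RGB2BGR)); return d
def K(d): return np.array([[d['fx'],0,d['cx']],[0,d['fy'],d['cy']],[0,0,1.]])
def ray(d,u,v):
    p=cv2.undistortPoints(np.array([[[u,v]]],float),K(d),np.array([d['k1'],0,0,0.]))[0,0] if 0 else None
    a=np.array([(u-d['cx'])/d['fx'],(v-d['cy'])/d['fy']]); s=a.copy()
    for _ in range(30): s=a/(1+d['k1']*(s@s))
    P=np.array(d['pose']); return P[:3,3],P[:3,:3]@np.array([s[0],-s[1],-1])
def at_z(d,u,v,z):
    o,r=ray(d,u,v); return (o+r*(z-o[2])/r[2]).round(1)
def proj(d,X):
    P=np.array(d['pose']); c=P[:3,:3].T@(np.array(X,float)-P[:3,3]); s=np.array([c[0],-c[1]])/-c[2]; s=s*(1+d['k1']*(s@s))
    return (s*[d['fx'],d['fy']]+[d['cx'],d['cy']]).round(1)
E
python3 - <<'E'
from h import *
a=shot('scene','s0.png');b=shot('top','t0.png')
import pickle;pickle.dump((a,b),open('i0.pkl','wb'))
for d in(a,b): print(d['fx'],d['k1'],np.array(d['pose']).round(2).tolist())
s=ctrl.read_state();print(s)
i=np.vstack
E
```

```text
pics
432.5779765483015 -0.16281472861080604 [[-0.83, -0.33, 0.45, 1235.35], [0.56, -0.5, 0.66, 962.6], [0.0, 0.8, 0.6, 970.51], [0.0, 0.0, 0.0, 1.0]]
353.57410084586485 -0.05750944135622468 [[0.02, 1.0, -0.07, 500.75], [-1.0, 0.02, -0.02, -11.23], [-0.02, 0.07, 1.0, 1145.65], [0.0, 0.0, 0.0, 1.0]]
{'clock': 0.1, 'qpos': array([ 1.17824041,  0.62924112,  0.03843487,  1.51825364, -0.02700615,
        0.99630235, -0.02001188]), 'qd': array([ 4.36977751e-05, -5.79787602e-04,  1.22548381e-03, -2.10515930e-03,
        4.18483120e-04, -1.06032928e-03,  5.55790771e-04]), 'tau': array([ 3.10811098e-03, -5.64530039e+01,  1.23014957e+00, -1.93972617e+01,
        1.11162930e-02,  5.43710878e-03, -1.81338942e-05]), 'eef_pos': array([ 208.47983975, -615.03863978,  209.3935954 ]), 'tool_rot': array([-3.13990567e+00,  5.05974290e-06,  3.26749018e-01]), 'force': array([-0.02924767,  0.00895288,  0.1460208 ]), 'torque': array([-0.01654949,  0.00634132,  0.00537936]), 'gripper_force': 0.0, 'width': 85.31140769141369}
```

View pics/s0.png

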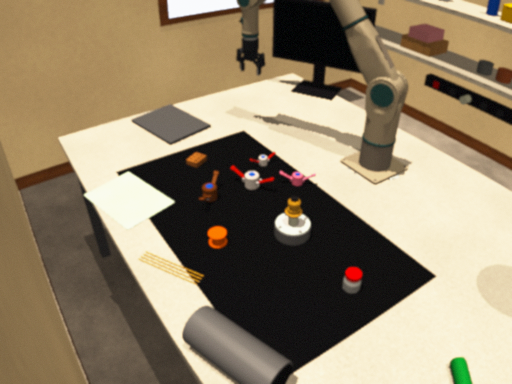

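View pics/t0.png

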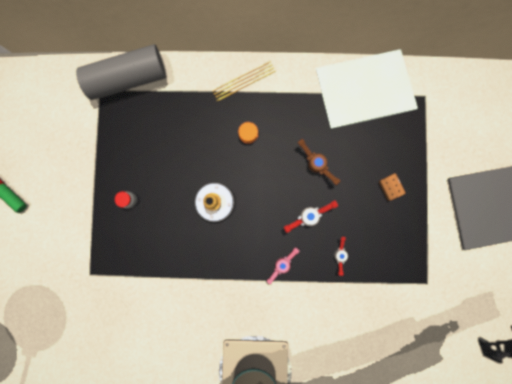

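The target coupling, the larger of the two red-armed ones, is at top (311,216) and scene (251,181). The adaptor is at top (212,202) and scene (293,208). The small look-alike is at top (342,256). I'll crop in closer.

```bash
python3 - <<'E'
from h import *
import pickle;a,b=pickle.load(open('i0.pkl','rb'))
c=lambda d,x,y,w,h,k:cv2.resize(d['pixels'][y:y+h,x:x+w,::-1],None,fx=k,fy=k,interpolation=cv2.INTER_CUBIC)
im=np.vstack([np.hstack([c(b,275,190,70,50,5.7143),c(b,180,178,70,50,5.7143)])[:286,:800],np.hstack([c(a,220,155,70,50,5.7143),c(a,260,195,70,50,5.7143)])[:286,:800]])
cv2.imwrite('pics/c0.png',im)
hsv=cv2.cvtColor(b['pixels'],cv2.COLOR_RGB2HSV)
red=((hsv[...,0]<6)|(hsv[...,0]>174))&(hsv[...,1]>150)&(hsv[...,2]>60)
n,l,s,ce=cv2.connectedComponentsWithStats(red.astype(np.uint8))
for i in range(1,n):
  if s[i,4]>15: print(s[i],ce[i].round(1),at_z(b,*ce[i],45))
print(at_z(b,311,216,52),at_z(b,212,202,149),at_z(b,214,202.5,45))
E
```

```text
[114 191  16  17 203] [121.6 198.9] [537.5 433.7  45. ]
[319 201  19  12 113] [328.3 206.7] [ 528.5 -216.7   45. ]
[284 220  18  13 110] [291.9 225.6] [ 467.7 -104.8   45. ]
[340 237   6  12  49] [342. 242.] [ 420.4 -260.4   45. ]
[338 263   6  13  61] [340.2 269.4] [ 336.4 -256.    45. ]
[ 498.6 -162.5   52. ] [531.6 130.7 149. ] [533.4 139.2  45. ]
```

View pics/c0.png

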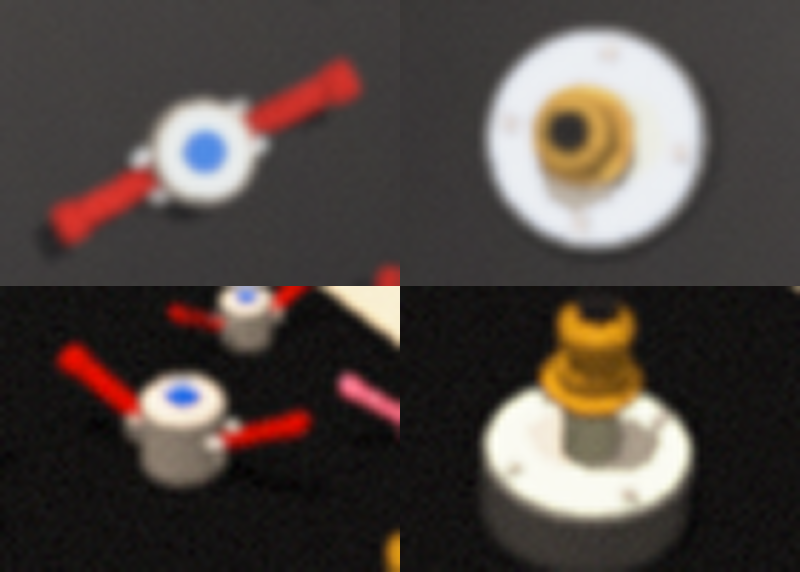

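Crop c0 shows the coupling with its blue disc at top (310.9,216.6), both arms open along its axis, and the black seal at top (209.8,200.9). Now I'll compute the positions.

```bash
python3 - <<'E'
from h import *
import pickle;a,b=pickle.load(open('i0.pkl','rb'))
print('seal top',at_z(b,209.8,200.9,149),'lid',at_z(b,214.3,202.2,45),'cap',at_z(b,310.9,216.6,52))
# blue centroid, black/blue refine
for n,d in(('s',a),('t',b)):
  h=cv2.cvtColor(d['pixels'],cv2.COLOR_RGB2HSV)
  m=((h[...,0]>100)&(h[...,0]<125)&(h[...,1]>110)&(h[...,2]>90)).astype(np.uint8)
  k,l,s,ce=cv2.connectedComponentsWithStats(m)
  for i in range(1,k):
    if s[i,4]>8 and 170<ce[i][1]<230: print(n,s[i,4],ce[i].round(1),at_z(d,*ce[i],52))
print('scene seal',at_z(a,295.3,199.3,149), 'scene lid',at_z(a,293,223.2,45))
for P in([533,130,149],[533,130,95],[533,130,45]): print(proj(a,P),proj(b,P))
print('arms: tip ends', [at_z(b,275+x/5.714,190+y/5.714,52+6) for x,y in((352,77),(62,228))])
E
```

```text
seal top [534.5 137.1 149. ] lid [534.3 138.3  45. ] cap [ 496.7 -162.2   52. ]
s 10 [251.5 173.8] [ 500.5 -161.9   52. ]
s 24 [209.  185.5] [ 669.9 -184.9   52. ]
t 29 [310.4 216.3] [ 497.7 -160.7   52. ]
scene seal [542.  149.5 149. ] scene lid [539.2 143.2  45. ]
[293.8 195.2] [212.3 201.5]
[292.9 208.5] [214.8 202.1]
[292.  220.3] [216.9 202.7]
arms: tip ends [array([ 538.7, -239.8,   58. ]), array([454.4, -85.4,  58. ])]
```

```bash
for i in 1; do python3 -m handwheel '[[[0,0,0],[0.021,-0.0169,0],0],[[0,0,0],[0.021,-0.0169,0],0],[[0,0,0],[0.021,-0.0169,0],0],[[0,0,0],[0.021,-0.0169,0],0],[[0,0,0],[0.021,-0.0169,0],0]]'; python3 -m handwheel '[[[0,0,0],[0.021,-0.0169,0],0],[[0,0,0],[0.021,-0.0169,0],0],[[0,0,0],[0.021,-0.0169,0],0],[[0,0,0],[0.021,-0.0169,0],0],[[0,0,0],[0.021,-0.0169,0],0]]'; done; python3 -c "
from h import *
s=ctrl.read_state();print(s)"
```

```text
clock: 0.52
eef_pos: [281.3, -500.4, 209.8]
tool_rot: [-3.141, 0.0, 0.327]
force: [0.1, -0.7, -0.2]
width: 85.7
gripper_force: 0.0
clock: 0.93
eef_pos: [353.7, -386.7, 210.0]
tool_rot: [-3.141, 0.0, 0.327]
force: [0.4, -0.6, -0.7]
width: 85.4
gripper_force: 0.0
{'clock': 0.9333, 'qpos': array([ 0.75679931,  0.44897888,  0.02822805,  1.86725982, -0.01674853,
        0.82620252, -0.45047208]), 'qd': array([-0.58129535, -0.12631104, -0.02964045,  0.22805798,  0.01909011,
       -0.11254371, -0.60586035]), 'tau': array([ 3.47817555e+00, -4.41247523e+01,  1.10652667e+00, -1.69767255e+01,
        2.63875793e-02,  2.08664490e-01,  6.55633584e-01]), 'eef_pos': array([ 353.69076678, -386.73648258,  209.95349548]), 'tool_rot': array([-3.14100608e+00,  2.19296399e-04,  3.26735087e-01]), 'force': array([ 0.39166257, -0.57483951, -0.72954085]), 'torque': array([ 0.00707043, -0.04103946,  0.04395587]), 'gripper_force': 0.0, 'width': 85.37859601322474}
```

```bash
python3 -m handwheel '[[[0,0,0],[0.021,-0.0169,0],0],[[0,0,0],[0.021,-0.0169,0],0],[[0,0,0],[0.021,-0.0169,0],0],[[0,0,0],[0.021,-0.0169,0],0],[[0,0,0],[0.021,-0.0169,0],0]]' >/dev/null; python3 -m handwheel '[[[0,0,0],[0.021,-0.0169,0],0],[[0,0,0],[0.021,-0.0169,0],0],[[0,0,0],[0.021,-0.0169,0],0],[[0,0,0],[0.0205,-0.0166,0],0],[[0,0,0],[0.0205,-0.0166,0],0]]'; python3 -m handwheel '[[[0,0,7],[0,0,0],0],[[0,0,7],[0,0,0],0],[[0,0,7],[0,0,0],0],[[0,0,7],[0,0,0],0],[[0,0,7],[0,0,0],0]]'; python3 -c "
from h import *
s=ctrl.read_state();print(s['qpos'])"
```

```text
clock: 1.77
eef_pos: [497.5, -160.3, 210.0]
tool_rot: [-3.141, 0.001, 0.327]
force: [0.4, -0.0, -0.0]
width: 85.3
gripper_force: 0.0
clock: 2.18
eef_pos: [496.9, -161.4, 209.9]
tool_rot: [3.142, 0.001, -0.29]
force: [-0.2, 0.0, -0.8]
width: 85.3
gripper_force: 0.0
[ 0.14043617  0.4516361   0.1720578   1.87415969 -0.10188254  0.82493875
 -1.49578884]
```

```bash
for i in 1 2 3; do python3 -m handwheel '[[[0,0,-7.1],[0,0,0],0],[[0,0,-7.1],[0,0,0],0],[[0,0,-7.1],[0,0,0],0],[[0,0,-7.1],[0,0,0],0],[[0,0,-7.1],[0,0,0],0]]' >/dev/null; done; python3 -m handwheel '[[[0,0,-7.1],[0,0,0],0],[[0,0,-7.1],[0,0,0],0],[[0,0,-7.1],[0,0,0],0],[[0,0,-7],[0,0,0],0],[[0,0,0],[0,0,0],0]]'; python3 -m handwheel '[[[0,0,0],[0,0,0.02],0],[[0,0,0],[0,0,0.02],0],[[0,0,0],[0,0,0.02],0],[[0,0,0],[0,0,0.02],0],[[0,0,0],[0,0,0],0]]'; python3 - <<'E'
from h import *
a=shot('scene','s1.png');b=shot('top','t1.png')
print(ctrl.read_state()['qpos'],proj(a,[497,-161,110]),proj(a,[497,-161,26]))
c=a['pixels'][120:220,200:310,::-1]; c2=b['pixels'][170:260,260:360,::-1]
cv2.imwrite('pics/c1.png',np.hstack([cv2.resize(c,(400,400),interpolation=3),cv2.resize(c2,(400,400),interpolation=3)]))
E
```

```text
clock: 3.85
eef_pos: [496.9, -161.6, 209.9]
tool_rot: [-3.141, -0.001, 2.071]
force: [0.7, -0.0, 0.3]
width: 85.5
gripper_force: 0.0
clock: 4.27
eef_pos: [494.3, -161.2, 127.0]
tool_rot: [-3.136, -0.005, 2.065]
force: [-0.7, -0.7, 0.7]
width: 85.3
gripper_force: 0.0
[ 0.53904229  0.5886292  -0.41434613  1.94345544  0.3615083   0.68367526
  0.39886281] [252.4 160.6] [252.4 179.3]
```

View pics/c1.png

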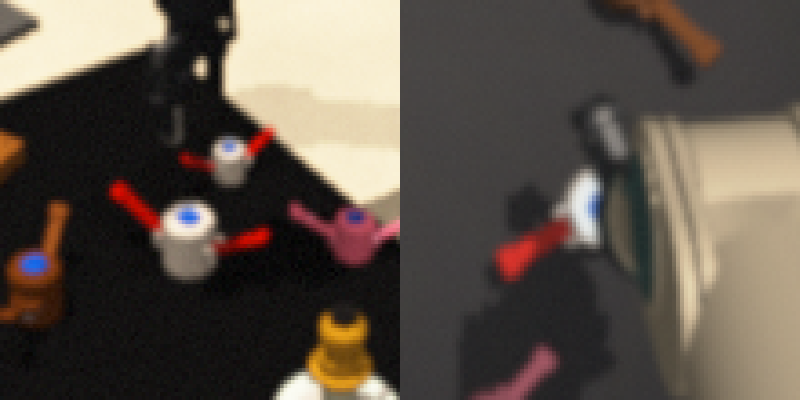

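The scene crop shows the gripper straight above the coupling, and the top view shows its fingers across the arm axis. Descend.

```bash
python3 -m handwheel '[[[0,0,0],[0,0,0.01],0],[[0,0,0],[0,0,0.02],0],[[0,0,0],[0,0,0.02],0],[[0,0,0],[0,0,0.01],0],[[0,0,0],[0,0,0],0]]';  python3 -m handwheel '[[[0,0,0],[0,0,0],0],[[0,0,0],[0,0,0],0]]'; python3 -c "
from h import *
s=ctrl.read_state();print(s['qpos'])"
```

```text
clock: 4.78
eef_pos: [496.2, -161.4, 68.9]
tool_rot: [-3.14, -0.002, 2.068]
force: [-0.8, -0.3, 0.1]
width: 85.6
gripper_force: 0.0
clock: 4.95
eef_pos: [498.2, -161.7, 71.2]
tool_rot: [3.14, 0.001, 2.068]
force: [-0.0, -0.5, -0.2]
width: 85.3
gripper_force: 0.0
[ 0.49403517  0.67837905 -0.35220572  1.98499901  0.42844021  0.54811681
  0.34165067]
```

```bash
python3 -m handwheel '[[[0,0,0],[0,0,0.015],0],[[0,0,0],[0,0,0.02],0],[[0,0,0],[0,0,0.015],0],[[0,0,0],[0,0,0.005],0],[[0,0,0],[0,0,0],0]]';  python3 -m handwheel '[[[0,0,0],[0,0,0],0],[[0,0,0],[0,0,0],0.3],[[0,0,0],[0,0,0],0.4],[[0,0,0],[0,0,0],0.6],[[0,0,0],[0,0,0],1]]';python3 -m handwheel '[[[0,0,0],[0,0,0],1],[[0,0,0],[0,0,0],1],[[0,0,0],[0,0,0],1],[[0,0,0],[0,0,0],1],[[0,0,0],[0,0,0],1]]'
```

```text
clock: 5.37
eef_pos: [497.1, -161.5, 15.1]
tool_rot: [-3.141, -0.0, 2.069]
force: [0.1, -0.2, -0.4]
width: 85.1
gripper_force: 0.0
clock: 5.78
eef_pos: [498.6, -161.6, 16.8]
tool_rot: [3.139, 0.002, 2.069]
force: [-1.7, 1.0, 9.4]
width: 51.5
gripper_force: 61.1
clock: 6.2
eef_pos: [498.6, -161.6, 16.8]
tool_rot: [3.139, 0.002, 2.069]
force: [-0.3, 0.3, 8.5]
width: 51.8
gripper_force: 61.1
```

```bash
python3 -m handwheel '[[[0,0,0],[0,0,-0.01],1],[[0,0,0],[0,0,-0.02],1],[[0,0,0],[0,0,-0.02],1],[[0,0,0],[0,0,-0.02],1],[[0,0,0],[0,0,-0.02],1]]';  python3 -m handwheel '[[[0,0,0],[0,0,-0.02],1],[[0,0,0],[0,0,-0.02],1],[[0,0,0],[0,0,-0.02],1],[[0,0,0],[0,0,-0.02],1],[[0,0,0],[0,0,-0.02],1]]';python3 -m handwheel '[[[0,0,0],[0,0,0],1],[[0,0,0],[0,0,0],1]]'; python3 - <<'E'
from h import *
a=shot('scene','s2.png');b=shot('top','t2.png')
print(ctrl.read_state()['qpos'])
c=a['pixels'][110:210,200:300,::-1]; c2=b['pixels'][160:260,260:360,::-1]
cv2.imwrite('pics/c2.png',np.hstack([cv2.resize(c,(400,400),interpolation=3),cv2.resize(c2,(400,400),interpolation=3)]))
for P in([498.6,-161.6,190],[498.6,-161.6,242]):print(proj(a,P),proj(b,P))
E
```

```text
clock: 6.62
eef_pos: [496.3, -161.5, 106.4]
tool_rot: [-3.141, -0.001, 2.069]
force: [0.5, 0.0, -3.4]
width: 51.6
gripper_force: 64.2
clock: 7.03
eef_pos: [496.1, -161.5, 206.4]
tool_rot: [-3.14, -0.001, 2.069]
force: [0.3, -0.4, -4.1]
width: 51.5
gripper_force: 64.2
clock: 7.2
eef_pos: [497.2, -161.8, 206.0]
tool_rot: [3.141, 0.001, 2.068]
force: [-0.6, 0.2, -4.3]
width: 51.3
gripper_force: 64.2
[ 0.58890969  0.48805803 -0.47683744  1.8690845   0.28916198  0.85542179
  0.46521567]
[251.8 141.8] [317.8 216.2]
[251.8 129. ] [321.  216.4]
```

View pics/c2.png

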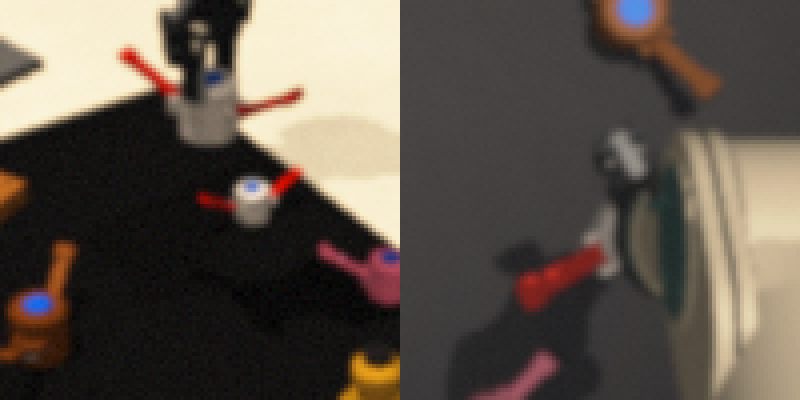

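The coupling is held upright with both arms open. Carry it above the adaptor.

```bash
python3 -m handwheel '[[[0,0,0],[0.0117,0.00835,0],1],[[0,0,0],[0.0176,0.0125,0],1],[[0,0,0],[0.0176,0.0125,0],1],[[0,0,0],[0.0176,0.0125,0],1],[[0,0,0],[0.0176,0.0125,0],1]]';  python3 -m handwheel '[[[0,0,0],[0.0176,0.0125,0],1],[[0,0,0],[0.0176,0.0125,0],1],[[0,0,0],[0.0176,0.0125,0],1],[[0,0,0],[0.0176,0.0125,0],1],[[0,0,0],[0.0176,0.0125,0],1]]';python3 -m handwheel '[[[0,0,0],[0.0176,0.0125,0],1],[[0,0,0],[0.0176,0.0125,0],1],[[0,0,0],[0.0176,0.0125,0],1],[[0,0,0],[0.0117,0.00835,0],1],[[0,0,0],[0.0113,0.0081,0],1]]'; python3 -m handwheel '[[[0,0,0],[0,0,0],1],[[0,0,0],[0,0,0],1],[[0,0,0],[0,0,0],1]]'; python3 - <<'E'
from h import *
a=shot('scene','s3.png');b=shot('top','t3.png')
print(ctrl.read_state()['qpos'])
c=a['pixels'][145:235,250:340,::-1]; c2=b['pixels'][150:240,165:255,::-1]
cv2.imwrite('pics/c3.png',np.hstack([cv2.resize(c,(400,400),interpolation=3),cv2.resize(c2,(400,400),interpolation=3)]))
E
```

```text
clock: 7.72
eef_pos: [508.0, -60.6, 203.6]
tool_rot: [-3.139, -0.002, 2.068]
force: [0.0, -0.1, -4.7]
width: 51.5
gripper_force: 64.2
clock: 8.13
eef_pos: [520.9, 46.4, 203.5]
tool_rot: [-3.138, -0.001, 2.069]
force: [-0.1, 0.0, -3.9]
width: 51.2
gripper_force: 64.2
clock: 8.55
eef_pos: [532.1, 139.1, 203.4]
tool_rot: [-3.138, -0.001, 2.07]
force: [-1.0, -0.5, -3.1]
width: 51.6
gripper_force: 64.2
clock: 8.8
eef_pos: [532.6, 136.4, 204.1]
tool_rot: [-3.139, 0.0, 2.068]
force: [-0.5, -0.9, -2.8]
width: 51.6
gripper_force: 64.2
[ 0.01661305  0.527826   -0.47898924  1.79469139  0.30328191  0.89410599
 -0.10300865]
```

View pics/c3.png

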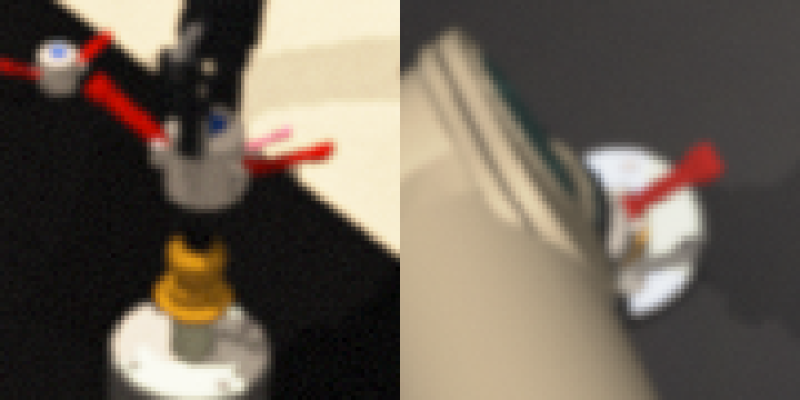

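The scene crop shows the coupling centre at column 205 and the adaptor axis from 193 to 200, leaning right with height. They look aligned, so I'll check it numerically.

```bash
python3 -m handwheel '[[[0,0,0],[0,0,0],1],[[0,0,0],[0,0,0],1],[[0,0,0],[0,0,0],1]]'; python3 - <<'E'
from h import *
a=ctrl.get_image('scene')
s=4.4444
f=lambda P:((proj(a,P)-[250,145])*s).round(0)
u=np.array([.56,.83]);w=np.array([-.83,.56])
for c in([533.6,137.9],[532,136]):
  c=np.array(c)
  print(c,'rim front',f([*(c+27*u),187]),'mid L/R',f([*(c-27*w),213]),f([*(c+27*w),213]),'collar front',f([*(c+28*u),95]),'collar LR',f([*(c-28*w),93]),f([*(c+28*w),93]),'head top LR',f([*(c-20*w),134]),f([*(c+20*w),134]))
E
```

```text
clock: 9.15
eef_pos: [533.4, 137.4, 205.3]
tool_rot: [-3.142, 0.0, 2.068]
force: [-1.3, 0.1, -3.8]
width: 51.2
gripper_force: 64.2
[533.6 137.9] rim front [207. 209.] mid L/R [166. 155.] [245. 155.] collar front [199. 313.] collar LR [158. 290.] [235. 291.] head top LR [172. 246.] [228. 246.]
[532 136] rim front [207. 207.] mid L/R [167. 152.] [245. 153.] collar front [199. 311.] collar LR [158. 288.] [235. 288.] head top LR [172. 244.] [228. 244.]
```

```bash
python3 -m handwheel '[[[0,0,0],[-0.0007,0.0013,0.006],1],[[0,0,0],[0,0,0.012],1],[[0,0,0],[0,0,0.012],1],[[0,0,0],[0,0,0.01],1],[[0,0,0],[0,0,0.006],1]]'; for i in 1 2 3 ; do python3 -m handwheel '[[[0,0,0],[0,0,0.001],1],[[0,0,0],[0,0,0.001],1],[[0,0,0],[0,0,0.001],1],[[0,0,0],[0,0,0],1],[[0,0,0],[0,0,0],1]]' | grep -E 'eef|force|rot'; done
```

```text
clock: 9.62
eef_pos: [534.2, 137.6, 157.7]
tool_rot: [-3.14, -0.0, 2.069]
force: [0.2, 0.4, -3.9]
width: 51.4
gripper_force: 64.1
eef_pos: [535.2, 138.1, 156.7]
tool_rot: [3.141, 0.0, 2.069]
force: [0.7, -0.1, -2.9]
gripper_force: 64.1
eef_pos: [534.9, 138.0, 153.2]
tool_rot: [3.142, -0.0, 2.069]
force: [0.9, 0.7, -3.4]
gripper_force: 64.2
eef_pos: [536.0, 138.6, 150.8]
tool_rot: [3.139, 0.0, 2.069]
force: [2.5, 1.0, -0.5]
gripper_force: 64.6
```

```bash
python3 -m handwheel '[[[0,0,0],[0,0.001,0.001],1],[[0,0,0],[0,0,0.001],1],[[0,0,0],[0,0,0.001],1],[[0,0,0],[0,0,0],1],[[0,0,0],[0,0,0],1]]' | grep -E 'eef|force|rot';for i in 1 2 ; do python3 -m handwheel '[[[0,0,0],[0,0,0.001],1],[[0,0,0],[0,0,0.001],1],[[0,0,0],[0,0,0.001],1],[[0,0,0],[0,0,0],1],[[0,0,0],[0,0,0],1]]' | grep -E 'eef|force|rot'; done
```

```text
eef_pos: [536.3, 138.9, 147.0]
tool_rot: [3.14, -0.0, 2.069]
force: [4.4, 3.2, -4.4]
gripper_force: 64.1
eef_pos: [536.4, 138.9, 144.3]
tool_rot: [3.14, -0.0, 2.069]
force: [5.1, 2.4, -2.1]
gripper_force: 64.3
eef_pos: [536.4, 138.9, 141.3]
tool_rot: [3.14, -0.0, 2.069]
force: [5.2, 3.1, -1.6]
gripper_force: 64.4
```

```bash
python3 -m handwheel '[[[0,0,0],[0,0.001,0],1],[[0,0,0],[0,0.001,0],1],[[0,0,0],[0,0,0],1],[[0,0,0],[0,0,0],1]]' | grep -E 'eef|force|rot';for i in 1 2 ; do python3 -m handwheel '[[[0,0,0],[0,0,0.002],1],[[0,0,0],[0,0,0.002],1],[[0,0,0],[0,0,0.002],1],[[0,0,0],[0,0,0],1],[[0,0,0],[0,0,0],1]]' | grep -E 'eef|force|rot'; done
```

```text
eef_pos: [536.6, 138.9, 140.8]
tool_rot: [-3.14, -0.0, 2.068]
force: [2.7, 2.0, -3.8]
gripper_force: 64.3
eef_pos: [536.6, 138.9, 134.6]
tool_rot: [-3.139, -0.0, 2.069]
force: [-0.6, 1.2, -3.6]
gripper_force: 64.1
eef_pos: [537.2, 139.2, 129.0]
tool_rot: [-3.141, -0.0, 2.069]
force: [-0.1, -0.6, -3.8]
gripper_force: 64.2
```

```bash
python3 -m handwheel '[[[0,0,0],[0,0,0.002],1],[[0,0,0],[0,0,0.002],1],[[0,0,0],[0,0,0.002],1],[[0,0,0],[0,0,0],1],[[0,0,0],[0,0,0],1]]' | grep -E 'eef|force|rot';for i in 1 2 3 4; do python3 -m handwheel '[[[0,0,0],[0,0,0.001],1],[[0,0,0],[0,0,0.001],1],[[0,0,0],[0,0,0],1],[[0,0,0],[0,0,0],1]]' | grep -E 'eef|force|rot'; done
```

```text
eef_pos: [537.3, 139.4, 123.0]
tool_rot: [-3.141, -0.0, 2.069]
force: [-0.4, 0.2, -3.9]
gripper_force: 64.2
eef_pos: [537.5, 139.4, 121.2]
tool_rot: [-3.142, 0.0, 2.069]
force: [0.2, -0.8, -3.6]
gripper_force: 64.2
eef_pos: [537.7, 139.5, 119.7]
tool_rot: [3.141, 0.0, 2.069]
force: [-1.7, -0.5, 3.0]
gripper_force: 64.8
eef_pos: [537.7, 139.5, 118.0]
tool_rot: [3.141, 0.001, 2.069]
force: [-2.3, -0.7, 6.6]
gripper_force: 65.3
eef_pos: [537.7, 139.5, 116.4]
tool_rot: [3.141, 0.001, 2.069]
force: [-3.0, -1.6, 8.3]
gripper_force: 65.5
```

```bash
for i in 1 2 3 4; do python3 -m handwheel '[[[0,0,0],[0,0,0.001],1],[[0,0,0],[0,0,0],1],[[0,0,0],[0,0,0],1]]' | grep -E 'eef|force|rot'; done
```

```text
eef_pos: [537.8, 139.4, 115.5]
tool_rot: [3.141, 0.001, 2.068]
force: [-3.7, -1.4, 10.1]
gripper_force: 65.7
eef_pos: [537.7, 139.4, 114.7]
tool_rot: [3.141, 0.001, 2.069]
force: [-4.6, -1.7, 12.2]
gripper_force: 65.9
eef_pos: [537.7, 139.5, 113.9]
tool_rot: [3.141, 0.001, 2.069]
force: [-3.7, -2.1, 12.9]
gripper_force: 66.0
eef_pos: [537.7, 139.5, 113.0]
tool_rot: [3.141, 0.001, 2.069]
force: [-4.6, -1.9, 15.3]
gripper_force: 66.1
```

```bash
for i in 1 2 3 4; do python3 -m handwheel '[[[0,0,0],[0,-0.0003,0.001],1],[[0,0,0],[0,0,0],1],[[0,0,0],[0,0,0],1]]' | grep -E 'eef|force|rot'; done
```

```text
eef_pos: [537.8, 139.4, 112.2]
tool_rot: [3.14, 0.001, 2.069]
force: [-4.4, -1.4, 15.2]
gripper_force: 66.3
eef_pos: [537.8, 139.5, 111.8]
tool_rot: [3.139, 0.001, 2.069]
force: [-4.5, -2.7, 18.9]
gripper_force: 66.6
eef_pos: [537.8, 139.5, 111.7]
tool_rot: [3.138, 0.002, 2.069]
force: [-5.4, -2.7, 26.7]
gripper_force: 67.4
eef_pos: [537.9, 139.5, 111.7]
tool_rot: [3.138, 0.003, 2.069]
force: [-7.6, -3.6, 33.4]
gripper_force: 68.2
```

Force rises sharply with no further motion at z = 111.7, which matches the expected 111.8, so it is home. I'll hold briefly, ease off and release.

```bash
python3 -m handwheel '[[[0,0,0],[0,0,0],1],[[0,0,0],[0,0,0],1],[[0,0,0],[0,0,-0.002],1],[[0,0,0],[0,0,-0.001],1],[[0,0,0],[0,0,0],1]]'|grep -E 'eef|force'; python3 -m handwheel '[[[0,0,0],[0,0,0],0.3],[[0,0,0],[0,0,0],0],[[0,0,0],[0,0,0],0],[[0,0,0],[0,0,0],0],[[0,0,0],[0,0,0],0]]';python3 -m handwheel '[[[0,0,0],[0,0,-0.01],0],[[0,0,0],[0,0,-0.02],0],[[0,0,0],[0,0,-0.02],0],[[0,0,0],[0,0,-0.02],0],[[0,0,0],[0,0,-0.02],0]]';python3 -m handwheel '[[[0,0,0],[0,0,-0.02],1],[[0,0,0],[0,0,0],1],[[0,0,0],[0,0,0],1],[[0,0,0],[0,0,0],1],[[0,0,0],[0,0,0],1]]'; python3 - <<'E'
from h import *
a=shot('scene','s4.png')
f=lambda o,z:(28,119)
c=a['pixels'][160:240,250:340,::-1]
cv2.imwrite('pics/c4.png',cv2.resize(c,(720,640)[:1]+(600,),interpolation=3)[:600])
from math import *
C=np.array([537.9,139.5]);d=np.array([-.477,.879])
for sg in(1,-1):
  for th in(30,20,10,0,-65): print(sg,th,proj(a,[*(C+sg*d*(28+70*cos(radians(th)))),119+70*sin(radians(th))])-[250,160])
print('top',proj(a,[*C,147])-[250,160])
E
```

```text
eef_pos: [537.8, 139.5, 111.9]
force: [-1.5, -0.5, 11.6]
gripper_force: 65.9
clock: 17.87
eef_pos: [536.3, 138.8, 109.9]
tool_rot: [-3.141, -0.0, 2.069]
force: [-0.5, 1.2, 0.2]
width: 85.5
gripper_force: 0.0
clock: 18.28
eef_pos: [536.3, 138.9, 201.8]
tool_rot: [3.141, -0.0, 2.069]
force: [0.3, -0.6, -0.6]
width: 85.4
gripper_force: 0.0
clock: 18.7
eef_pos: [535.7, 138.4, 219.3]
tool_rot: [-3.14, -0.0, 2.069]
force: [0.9, -1.2, 0.3]
width: 25.8
gripper_force: 0.0
1 30 [71.1 44.1]
1 20 [72.3 47.5]
1 10 [72.9 50.7]
1 0 [72.8 53.9]
1 -65 [59.2 65.4]
-1 30 [19.  28.1]
-1 20 [17.5 30.5]
-1 10 [16.6 33.1]
-1 0 [16.2 36. ]
-1 -65 [26.9 54.7]
top [44.3 37.7]
```

View pics/c4.png

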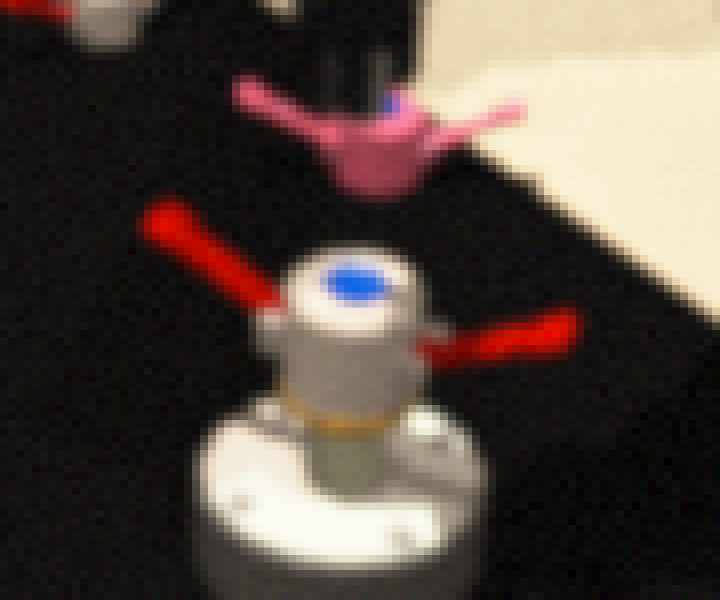

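The coupling sits on the collar with both arms open at about 28 degrees; their ends are at crop (578,330) and (142,215). Next are the swing waypoints.

```bash
cat > arc.py <<'E'
import numpy as np
from math import *
p=radians(30)
def W(t,R=56):
    t=radians(t); off=4+11*abs(sin(t+p))
    return np.array([28+R*cos(t)-off*sin(t),119+R*sin(t)+off*cos(t)])
def comp(d): return (d[0]*cos(p)-d[1]*sin(p), -d[0]*sin(p)-d[1]*cos(p))
if __name__=='__main__':
    prev=np.array([100,220.])
    for t in(50,40,35,30,25,20,15,10,5,0,-5,-10,-15,-20,-25,-30,-35,-40,-45,-50,-55,-60,-65,-70):
        w=W(t); print(t,w.round(1),'mm x z',np.round(comp(w-prev),1)); prev=w
E
python3 arc.py
python3 -m handwheel '[[[0,0,0],[0.02,0.0015,0],1],[[0,0,0],[0.02,0,0],1],[[0,0,0],[0.02,0,0],1],[[0,0,0],[0.02,0,0],1],[[0,0,0],[0.02,0,0],1]]' ; python3 -m handwheel '[[[0,-6,0],[0,0,0],1],[[0,-6,0],[0,0,0],1],[[0,-6,0],[0,0,0],1],[[0,-6,0],[0,0,0],1],[[0,-6,0],[0,0,0],1]]'; python3 -m handwheel '[[[0,0,0],[0,0,0],1],[[0,0,0],[0,0,0],1],[[0,0,0],[0,0,0],1],[[0,0,0],[0,0,0],1]]'; python3 -c "
from h import *
s=ctrl.read_state();print(s['qpos']);e=s['eef_pos'][:2]-[537.9,139.5];print(e@[-.477,.879],e@[.879,.477],R.from_euler('xyz',s['tool_rot']).as_matrix().round(2))"
```

```text
50 [ 52.6 171.4] mm x z [-16.7  65.7]
40 [ 61.7 166. ] mm x z [10.6  0.2]
35 [ 65.9 162.6] mm x z [5.3 0.9]
30 [ 69.7 158.7] mm x z [5.3 1.4]
25 [ 73.3 154.5] mm x z [5.2 1.9]
20 [ 76.4 149.8] mm x z [5.  2.4]
15 [ 79.  144.9] mm x z [4.8 3. ]
10 [ 81.2 139.6] mm x z [4.5 3.4]
5 [ 82.9 134.2] mm x z [4.2 3.9]
0 [ 84.  128.5] mm x z [3.8 4.3]
-5 [ 84.5 122.7] mm x z [3.4 4.7]
-10 [ 84.5 116.9] mm x z [2.9 5.1]
-15 [ 83.9 111.1] mm x z [2.4 5.3]
-20 [ 82.6 105.4] mm x z [1.8 5.6]
-25 [80.8 99.8] mm x z [1.2 5.7]
-30 [78.5 94.5] mm x z [0.6 5.8]
-35 [76.7 90.9] mm x z [0.2 3.9]
-40 [74.7 87.5] mm x z [-0.  4.]
-45 [72.4 84.2] mm x z [-0.3  4. ]
-50 [69.9 81.1] mm x z [-0.6  4. ]
-55 [67.2 78.1] mm x z [-0.9  4. ]
-60 [64.2 75.3] mm x z [-1.2  3.9]
-65 [61.  72.6] mm x z [-1.5  3.9]
-70 [57.6 70.2] mm x z [-1.8  3.8]
clock: 19.17
eef_pos: [489.0, 227.9, 219.3]
tool_rot: [-3.14, -0.0, 2.069]
force: [-0.3, -0.1, 0.8]
width: 0.2
gripper_force: 0.0
clock: 19.58
eef_pos: [490.0, 228.0, 220.5]
tool_rot: [3.14, 0.529, 2.069]
force: [-1.0, -0.1, -0.6]
width: -0.4
gripper_force: 0.0
clock: 19.92
eef_pos: [490.8, 225.7, 220.4]
tool_rot: [-3.142, 0.524, 2.066]
force: [0.8, -0.6, -0.4]
width: -0.1
gripper_force: 0.0
[-0.6421746   0.55786955 -0.26620324  1.81126612  0.69925106  1.12739068
 -0.80802035]
98.21132176089819 -0.3378951761425896 [[-0.41  0.88  0.24]
 [ 0.76  0.47 -0.44]
 [-0.5  -0.   -0.87]]
```

```bash
python3 -m handwheel '[[[0,0,0],[-0.001,0,0.013],1],[[0,0,0],[-0.001,0,0.013],1],[[0,0,0],[-0.001,0,0.013],1],[[0,0,0],[-0.001,0,0.013],1],[[0,0,0],[-0.001,0,0.013],1]]' | grep -E 'eef|force:'; python3 -m handwheel '[[[0,0,0],[0.0053,0,0.0009],1],[[0,0,0],[0.0053,0,0.0014],1],[[0,0,0],[0.0052,0,0.0019],1],[[0,0,0],[0,0,0],1],[[0,0,0],[0,0,0],1]]'| grep -E 'eef|force:'; python3 -m handwheel '[[[0,0,0],[0.0025,0,0.0012],1],[[0,0,0],[0.0025,0,0.0012],1],[[0,0,0],[0.0024,0,0.0015],1],[[0,0,0],[0.0024,0,0.0015],1],[[0,0,0],[0,0,0],1]]'| grep -E 'eef|force:'
```

```text
eef_pos: [508.8, 192.7, 166.5]
force: [0.4, -0.6, -0.5]
gripper_force: 0.0
eef_pos: [501.9, 206.2, 155.1]
force: [-0.7, 0.5, 0.1]
gripper_force: 0.0
eef_pos: [498.9, 210.6, 144.8]
force: [0.2, 0.1, -1.2]
gripper_force: 0.0
```

```bash
python3 -m handwheel '[[[0,0,0],[0.0023,0,0.0017],1],[[0,0,0],[0.0023,0,0.0017],1],[[0,0,0],[0.0021,0,0.002],1],[[0,0,0],[0.0021,0,0.002],1],[[0,0,0],[0,0,0],1]]' | grep -E 'eef|force:'; python3 -m handwheel '[[[0,0,0],[0.0019,0,0.0022],1],[[0,0,0],[0.0019,0,0.0022],1],[[0,0,0],[0.0017,0,0.0024],1],[[0,0,0],[0.0017,0,0.0024],1],[[0,0,0],[0,0,0],1]]'| grep -E 'eef|force:'; python3 - <<'E'
from h import *
a=shot('scene','s5.png')
cv2.imwrite('pics/c5.png',cv2.resize(a['pixels'][150:240,250:340,::-1],(600,600),interpolation=3))
E
```

```text
eef_pos: [497.1, 213.8, 133.8]
force: [0.2, 0.5, -0.2]
gripper_force: 0.0
eef_pos: [496.1, 218.3, 122.6]
force: [-2.7, 4.7, 6.1]
gripper_force: 3.5
```

View pics/c5.png

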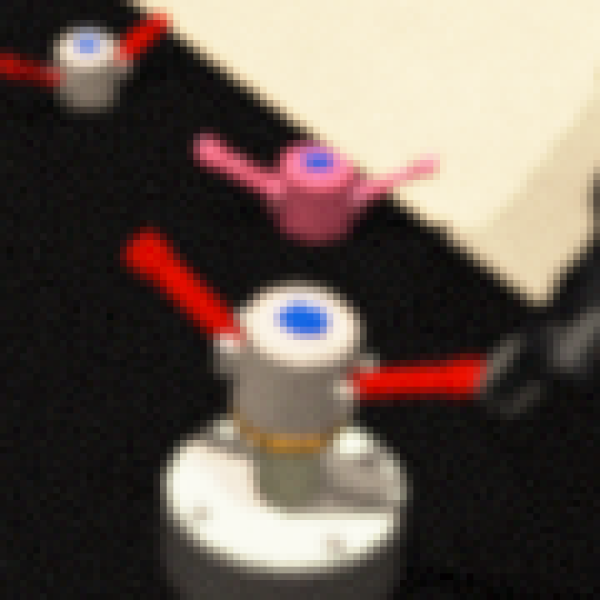

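The picture shows the dark fingertip at the right arm's end tab, crop (505,380), with the arm still roughly open. I'll check the geometry before going on.

```bash
python3 - <<'E'
from h import *
from math import *
a=ctrl.get_image('scene'); s=ctrl.read_state(); print(s['eef_pos'],s['force'],s['torque'])
g=lambda P:((proj(a,P)-[250,150])*6.6667).round(0)
M=R.from_euler('xyz',s['tool_rot']).as_matrix();t=s['eef_pos']
print('tcp',g(t),'corners',[g(t+M@[x,0,0]) for x in(-11,11)],[g(t+M@[x,0,-30]) for x in(-11,11)])
C=np.array([537.9,139.5]);d=np.array([-.477,.879])
for th in(30,20,10,0,-10): print(th,g([*(C+d*(28+70*cos(radians(th)))),119+70*sin(radians(th))]),g([*(C+d*28),119]))
E
```

```text
[496.17718607 218.20134689 122.82425281] [-3.90778101  4.20454111  3.31422468] [0.87561127 0.58550568 0.00419855]
tcp [468. 415.] corners [array([449., 400.]), array([486., 430.])] [array([485., 365.]), array([522., 396.])]
30 [474. 361.] [347. 382.]
20 [482. 383.] [347. 382.]
10 [486. 405.] [347. 382.]
0 [485. 426.] [347. 382.]
-10 [481. 445.] [347. 382.]
```

```bash
cat > red.py <<'E'
from h import *
from math import *
C=np.array([537.9,139.5]);d=np.array([-.477,.879])
def red(n):
  g=ctrl.get_image(n);h=cv2.cvtColor(g['pixels'],cv2.COLOR_RGB2HSV)
  m=((h[...,0]<7)|(h[...,0]>173))&(h[...,1]>130)&(h[...,2]>50)
  k,l,s,ce=cv2.connectedComponentsWithStats(m.astype(np.uint8))
  o=proj(g,[*C,119])
  for i in range(1,k):
    if s[i,4]>6 and np.hypot(*(ce[i]-o))<45:
      ys,xs=np.where(l==i);p=np.c_[xs,ys].astype(float)
      r=np.hypot(*(p-o).T);e=p[r>r.max()-2].mean(0)
      print(n,'area',s[i,4],'cen',ce[i].round(1),'near',p[r<r.min()+2].mean(0).round(1),'end',e.round(1))
  for sg in(1,-1):
    print(' pred end side',sg,[(th,proj(g,[*(C+sg*d*(28+70*cos(radians(th)))),119+70*sin(radians(th))]).tolist()) for th in(30,15,0,-30,-65)])
if __name__=='__main__':
  red('scene');red('top')
E
python3 red.py
```

```text
scene area 177 cen [292.4 178.4] near [295.8 184.9] end [281.2 171.2]
scene area 133 cen [276.2 191.9] near [284.5 199. ] end [269.5 186. ]
scene area 119 cen [312.9 206.4] near [303.1 206.1] end [321.  205.8]
 pred end side 1 [(30, [321.1, 204.1]), (15, [322.7, 209.1]), (0, [322.8, 213.9]), (-30, [319.0, 221.6]), (-65, [309.2, 225.4])]
 pred end side -1 [(30, [269.0, 188.1]), (15, [267.0, 191.8]), (0, [266.2, 196.0]), (-30, [268.6, 205.3]), (-65, [276.9, 214.7])]
top area 94 cen [229.  189.9] near [219.  195.8] end [235.2 186.6]
top area 147 cen [188.2 211.1] near [198.8 206.8] end [180.9 214.4]
 pred end side 1 [(30, [180.8, 213.9]), (15, [179.9, 215.1]), (0, [180.6, 215.4]), (-30, [186.1, 214.0]), (-65, [196.9, 209.4])]
 pred end side -1 [(30, [236.7, 185.3]), (15, [239.3, 184.6]), (0, [240.5, 184.8]), (-30, [238.4, 187.2]), (-65, [230.1, 192.4])]
```

```bash
python3 -m handwheel '[[[0,0,0],[0.008,0,0],1],[[0,0,0],[0.004,0,-0.01],1],[[0,0,0],[0,0,-0.02],1],[[0,0,0],[0,0,-0.02],1],[[0,0,0],[0,0,-0.01],1]]' | grep -E 'eef|force:|clock'; python3 -m handwheel '[[[0,0,0],[0,0,0],1],[[0,0,0],[0,0,0],1],[[0,0,0],[0,0,0],1],[[0,0,0],[0,0,0],1]]'; python3 red.py; python3 - <<'E'
from red import *
s=ctrl.read_state();e=s['eef_pos'];v=e[:2]-C;print('s',v@d,'z',e[2],'y',v@[.879,.477],s['torque'])
E
```

```text
clock: 22.62
eef_pos: [476.9, 252.9, 170.4]
force: [-0.1, 0.8, 0.3]
gripper_force: 0.0
clock: 22.95
eef_pos: [477.2, 249.4, 168.1]
tool_rot: [-3.14, 0.525, 2.069]
force: [-0.5, -0.4, 0.7]
width: 0.0
gripper_force: 0.0
scene area 192 cen [292.8 178.4] near [296.2 185.1] end [281.2 171.3]
scene area 134 cen [276.3 192.9] near [284.3 199.1] end [269.6 187.1]
scene area 120 cen [313.5 205.7] near [303.6 206.9] end [321.9 204.5]
 pred end side 1 [(30, [321.1, 204.1]), (15, [322.7, 209.1]), (0, [322.8, 213.9]), (-30, [319.0, 221.6]), (-65, [309.2, 225.4])]
 pred end side -1 [(30, [269.0, 188.1]), (15, [267.0, 191.8]), (0, [266.2, 196.0]), (-30, [268.6, 205.3]), (-65, [276.9, 214.7])]
top area 99 cen [229.2 189.8] near [219.  195.8] end [235.5 186.3]
top area 151 cen [187.8 211.5] near [198.8 206.8] end [179.6 215. ]
 pred end side 1 [(30, [180.8, 213.9]), (15, [179.9, 215.1]), (0, [180.6, 215.4]), (-30, [186.1, 214.0]), (-65, [196.9, 209.4])]
 pred end side -1 [(30, [236.7, 185.3]), (15, [239.3, 184.6]), (0, [240.5, 184.8]), (-30, [238.4, 187.2]), (-65, [230.1, 192.4])]
s 125.79055079859074 z 168.22893026928526 y -0.7102545575542801 [ 0.46006347  0.22591848 -0.01120506]
```

```bash
python3 -m handwheel '[[[0,0,0],[0,0.0005,-0.006],1],[[0,0,0],[-0.011,0,0.003],1],[[0,0,0],[-0.016,0,0.008],1],[[0,0,0],[-0.016,0,0.009],1],[[0,0,0],[-0.0116,0,0.0094],1]]' | grep -E 'eef|force:|clock'; for i in 1 2 3 4 5 6; do python3 -m handwheel '[[[0,0,0],[0.0015,0,0.0026],1],[[0,0,0],[0.001,0,0.0017],1],[[0,0,0],[0,0,0],1],[[0,0,0],[0,0,0],1]]' | grep -E 'eef|force:'; done;  python3 - <<'E'
from red import *
s=ctrl.read_state();e=s['eef_pos'];v=e[:2]-C;print('s',v@d,'z',e[2],'y',v@[.879,.477],s['torque'])
E
```

```text
clock: 23.47
eef_pos: [507.2, 197.2, 176.8]
force: [0.3, -0.5, 0.3]
gripper_force: 0.0
eef_pos: [505.5, 200.3, 170.6]
force: [-0.8, 0.4, -0.1]
gripper_force: 0.0
eef_pos: [505.7, 199.4, 165.8]
force: [0.3, -0.9, 0.4]
gripper_force: 0.0
eef_pos: [505.9, 199.0, 160.9]
force: [0.3, -0.3, 0.1]
gripper_force: 0.0
eef_pos: [505.9, 199.0, 155.9]
force: [0.3, -0.2, 0.3]
gripper_force: 0.0
eef_pos: [505.8, 199.1, 150.9]
force: [-0.1, 0.8, 0.6]
gripper_force: 0.0
eef_pos: [505.8, 199.1, 145.9]
force: [-0.4, 0.7, -0.6]
gripper_force: 0.0
s 67.6744094459973 z 145.91284334280095 y 0.2263785748358223 [ 0.47380868  0.2377684  -0.03514983]
```

```bash
for i in 1 2 3 ; do python3 -m handwheel '[[[0,0,0],[0.0015,0,0.0026],1],[[0,0,0],[0.001,0,0.0017],1],[[0,0,0],[0,0,0],1],[[0,0,0],[0,0,0],1]]' | grep -E 'eef|force:'; done;  python3 red.py | grep -v pred; python3 - <<'E'
from red import *
s=ctrl.read_state();e=s['eef_pos'];v=e[:2]-C;print('s',v@d,'z',e[2],'y',v@[.879,.477],s['torque'])
E
```

```text
eef_pos: [505.8, 199.1, 140.9]
force: [-1.3, -0.0, -0.3]
gripper_force: 0.0
eef_pos: [505.9, 199.1, 136.1]
force: [-0.3, 0.3, 0.9]
gripper_force: 0.2
eef_pos: [506.0, 199.4, 131.2]
force: [-1.1, 0.6, 2.6]
gripper_force: 1.2
scene area 188 cen [292.9 178.4] near [295.8 184.9] end [280.9 171.2]
scene area 130 cen [276.3 191.9] near [284.2 198.3] end [270.  186.2]
scene area 113 cen [312.1 207.5] near [303.  206.3] end [321.9 207.4]
top area 95 cen [228.6 190. ] near [218.7 196.1] end [234.6 186.5]
top area 89 cen [192.1 209.8] near [198.3 206.9] end [187.  212.7]
s 67.87559829472367 z 131.19588948048886 y 0.44673692058514836 [0.37600476 0.11220147 0.0067311 ]
```

Contact came at TCP z ≈ 135, so the effective fingertip is about 10 mm short of the TCP. I'll redo the arc with that offset.

```bash
cat > arc2.py <<'E'
import numpy as np,sys
from math import *
p=radians(30)
def W(t,R=50,o=4,k=10):
    t=radians(t); return np.array([28+R*cos(t)-o*sin(t)-k*sin(p),119+R*sin(t)+o*cos(t)-k*cos(p)])
def comp(d): return (d[0]*cos(p)-d[1]*sin(p), -d[0]*sin(p)-d[1]*cos(p))
if __name__=='__main__':
    prev=W(20)
    for t in range(15,-75,-5):
        w=W(t); print(t,w.round(1),'per half-step mm x z',np.round(np.array(comp(w-prev))/2,2)); prev=w
E
python3 arc2.py
```

```text
15 [ 70.3 127.1] per half-step mm x z [1.73 1.34]
10 [ 71.5 123. ] per half-step mm x z [1.6  1.49]
5 [ 72.5 118.7] per half-step mm x z [1.47 1.62]
0 [ 73.  114.3] per half-step mm x z [1.32 1.75]
-5 [ 73.2 110. ] per half-step mm x z [1.16 1.85]
-10 [ 72.9 105.6] per half-step mm x z [1.   1.95]
-15 [ 72.3 101.3] per half-step mm x z [0.82 2.03]
-20 [71.4 97. ] per half-step mm x z [0.64 2.09]
-25 [70.  92.8] per half-step mm x z [0.46 2.14]
-30 [68.3 88.8] per half-step mm x z [0.27 2.17]
-35 [66.3 84.9] per half-step mm x z [0.08 2.19]
-40 [63.9 81.3] per half-step mm x z [-0.11  2.19]
-45 [61.2 77.8] per half-step mm x z [-0.3   2.17]
-50 [58.2 74.6] per half-step mm x z [-0.49  2.13]
-55 [55.  71.7] per half-step mm x z [-0.67  2.08]
-60 [51.5 69. ] per half-step mm x z [-0.85  2.02]
-65 [47.8 66.7] per half-step mm x z [-1.02  1.93]
-70 [43.9 64.7] per half-step mm x z [-1.19  1.84]
```

```bash
python3 -m handwheel '[[[0,0,0],[0.0017,0,0.0014],1],[[0,0,0],[0.0017,0,0.0014],1],[[0,0,0],[0.0016,0,0.0015],1],[[0,0,0],[0.0016,0,0.0015],1],[[0,0,0],[0,0,0],1]]' | grep -E 'eef|force:'; python3 -m handwheel '[[[0,0,0],[0.0015,0,0.0016],1],[[0,0,0],[0.0015,0,0.0016],1],[[0,0,0],[0.0013,0,0.0018],1],[[0,0,0],[0.0013,0,0.0018],1],[[0,0,0],[0,0,0],1]]' | grep -E 'eef|force:';python3 -m handwheel '[[[0,0,0],[0.0012,0,0.0018],1],[[0,0,0],[0.0012,0,0.0018],1],[[0,0,0],[0.001,0,0.002],1],[[0,0,0],[0.001,0,0.002],1],[[0,0,0],[0,0,0],1]]' | grep -E 'eef|force:'; python3 red.py | grep -v pred; python3 - <<'E'
from red import *
s=ctrl.read_state();e=s['eef_pos'];v=e[:2]-C;print('s',v@d,'z',e[2],'y',v@[.879,.477])
E
```

```text
eef_pos: [504.3, 202.0, 122.3]
force: [-0.6, 2.0, 3.8]
gripper_force: 1.4
eef_pos: [503.6, 203.2, 113.6]
force: [-0.6, 0.8, 3.5]
gripper_force: 1.3
eef_pos: [503.6, 203.0, 104.8]
force: [-1.3, 1.9, 3.1]
gripper_force: 1.4
scene area 179 cen [292.3 178.4] near [296.  185.1] end [280.9 171.2]
scene area 127 cen [276.5 191.9] near [284.2 198.3] end [270.1 186.1]
scene area 117 cen [312.3 211.2] near [303.9 207. ] end [322. 215.]
top area 94 cen [228.6 190. ] near [218.7 196.1] end [234.6 186.5]
top area 83 cen [192.5 210.1] near [198.5 207. ] end [188.1 212.9]
s 71.62713543276138 z 105.13603063198497 y 0.05195204148991049
```

The arm is following, now at about -5 to -10 degrees and 4 N. Continue.

```bash
python3 -m handwheel '[[[0,0,0],[0.0008,0,0.002],1],[[0,0,0],[0.0008,0,0.002],1],[[0,0,0],[0.0006,0,0.0021],1],[[0,0,0],[0.0006,0,0.0021],1],[[0,0,0],[0,0,0],1]]' | grep -E 'eef|force:'; python3 -m handwheel '[[[0,0,0],[0.0005,0,0.0021],1],[[0,0,0],[0.0005,0,0.0021],1],[[0,0,0],[0.0003,0,0.0022],1],[[0,0,0],[0.0003,0,0.0022],1],[[0,0,0],[0,0,0],1]]' | grep -E 'eef|force:';python3 -m handwheel '[[[0,0,0],[0.0001,0,0.0022],1],[[0,0,0],[0.0001,0,0.0022],1],[[0,0,0],[-0.0001,0,0.0022],1],[[0,0,0],[-0.0001,0,0.0022],1],[[0,0,0],[0,0,0],1]]' | grep -E 'eef|force:'; python3 -m handwheel '[[[0,0,0],[-0.0003,0,0.0022],1],[[0,0,0],[-0.0003,0,0.0022],1],[[0,0,0],[-0.0005,0,0.0021],1],[[0,0,0],[-0.0005,0,0.0021],1],[[0,0,0],[0,0,0],1]]' | grep -E 'eef|force:';python3 red.py | grep -v pred; python3 - <<'E'
from red import *
s=ctrl.read_state();e=s['eef_pos'];v=e[:2]-C;print('s',v@d,'z',e[2],'y',v@[.879,.477])
E
```

```text
eef_pos: [504.4, 201.7, 96.3]
force: [-0.9, 2.7, 2.1]
gripper_force: 1.5
eef_pos: [506.0, 198.8, 88.2]
force: [-0.2, 3.3, 2.1]
gripper_force: 1.5
eef_pos: [508.1, 194.9, 80.6]
force: [-1.3, 4.1, 1.6]
gripper_force: 1.6
eef_pos: [510.5, 190.9, 73.8]
force: [-2.7, 4.7, 1.8]
gripper_force: 2.4
scene area 176 cen [292.4 178.4] near [295.9 185. ] end [281.2 171.2]
scene area 130 cen [276.3 191.7] near [284.2 198.3] end [269.5 186. ]
scene area 102 cen [309.5 215.4] near [303. 207.] end [316.7 222.8]
top area 93 cen [228.7 189.9] near [219.  195.8] end [234.6 186.5]
top area 36 cen [196.1 208.8] near [198.8 207.4] end [194.2 209.8]
s 58.14236805060877 z 73.94561263151618 y 0.40688534869226756
```

```bash
python3 -m handwheel '[[[0,0,0],[-0.0007,0,0.0021],1],[[0,0,0],[-0.0007,0,0.0021],1],[[0,0,0],[0,0,0],1]]' | grep -E 'eef|force:'; python3 -m handwheel '[[[0,0,0],[-0.0009,0,0.002],1],[[0,0,0],[-0.0009,0,0.002],1],[[0,0,0],[0,0,0],1]]' | grep -E 'eef|force:'; python3 -m handwheel '[[[0,0,0],[-0.001,0,0.0019],1],[[0,0,0],[0,0,0],1],[[0,0,0],[0,0,0],1]]' | grep -E 'eef|force:'; python3 -m handwheel '[[[0,0,0],[-0.001,0,0.0019],1],[[0,0,0],[0,0,0],1],[[0,0,0],[0,0,0],1]]' | grep -E 'eef|force:';python3 red.py | grep -v pred; python3 - <<'E'
from red import *
s=ctrl.read_state();e=s['eef_pos'];v=e[:2]-C;print('s',v@d,'z',e[2],'y',v@[.879,.477])
E
```

```text
eef_pos: [511.8, 188.5, 70.6]
force: [-4.4, 6.5, 0.1]
gripper_force: 2.7
eef_pos: [513.3, 185.7, 67.9]
force: [-3.6, 5.6, -0.1]
gripper_force: 2.8
eef_pos: [514.2, 184.2, 66.8]
force: [-3.6, 6.0, 0.3]
gripper_force: 2.9
eef_pos: [515.0, 182.7, 65.6]
force: [-3.5, 6.3, 0.1]
gripper_force: 2.9
scene area 175 cen [292.7 178.5] near [295.9 184.9] end [281.3 171. ]
scene area 131 cen [276.2 191.7] near [284.2 198.3] end [269.5 186. ]
scene area 80 cen [307.5 216.8] near [303.5 207.8] end [311.7 225.1]
top area 94 cen [228.9 189.8] near [219.  195.8] end [235.  186.4]
top area 8 cen [198.1 208.1] near [198.5 208. ] end [197.8 208.3]
s 48.84642725595637 z 65.59347931665924 y 0.48811154560747566
```

```bash
for i in 1 2 3 4; do python3 -m handwheel '[[[0,0,0],[-0.0009,0,0.0012],1],[[0,0,0],[0,0,0],1],[[0,0,0],[0,0,0],1]]' | grep -E 'eef|force:'; done;python3 red.py | grep -v pred; python3 - <<'E'
from red import *
s=ctrl.read_state();e=s['eef_pos'];v=e[:2]-C;print('s',v@d,'z',e[2],'y',v@[.879,.477],s['clock'])
E
```

```text
eef_pos: [515.6, 181.7, 64.9]
force: [-3.7, 6.8, -1.1]
gripper_force: 3.0
eef_pos: [516.2, 180.5, 64.3]
force: [-3.8, 6.3, -1.0]
gripper_force: 3.1
eef_pos: [516.8, 179.4, 63.6]
force: [-3.1, 7.0, -1.2]
gripper_force: 3.2
eef_pos: [517.4, 178.4, 62.9]
force: [-4.4, 6.9, -2.1]
gripper_force: 3.2
scene area 184 cen [293.2 178.6] near [296.2 185.1] end [281.3 171.4]
scene area 129 cen [276.2 191.8] near [284.2 198.3] end [269.5 186.2]
scene area 73 cen [306.1 216.5] near [303. 206.] end [309.4 225. ]
top area 94 cen [228.9 189.8] near [219.  195.8] end [235.  186.4]
s 44.02113335291157 z 62.92802633691424 y 0.5244621387900118 31.8833
```

```bash
for i in 1 2 3 4 5; do python3 -m handwheel '[[[0,0,0],[-0.0011,0,0.0006],1],[[0,0,0],[0,0,0],1],[[0,0,0],[0,0,0],1]]' | grep -E 'eef|force:'; done;python3 red.py | grep -v pred; python3 - <<'E'
from red import *
s=ctrl.read_state();e=s['eef_pos'];v=e[:2]-C;print('s',v@d,'z',e[2],'y',v@[.879,.477],s['clock'])
E
```

```text
eef_pos: [517.6, 178.1, 62.7]
force: [-4.9, 8.2, -2.2]
gripper_force: 3.8
eef_pos: [517.8, 177.8, 62.4]
force: [-5.6, 9.0, -1.9]
gripper_force: 4.3
eef_pos: [518.1, 177.4, 62.2]
force: [-6.3, 10.7, -2.9]
gripper_force: 4.9
eef_pos: [518.3, 177.1, 61.9]
force: [-7.5, 11.5, -2.0]
gripper_force: 5.5
eef_pos: [518.5, 176.8, 61.7]
force: [-8.2, 11.7, -4.2]
gripper_force: 6.1
scene area 175 cen [292.6 178.5] near [296.  184.9] end [280.9 171.2]
scene area 129 cen [276.3 191.8] near [284.2 198.3] end [269.5 186.2]
scene area 65 cen [305.6 216.6] near [303. 206.] end [307.9 224.8]
top area 95 cen [229.1 189.9] near [219.  195.8] end [235.2 186.6]
s 42.027629213347446 z 61.68804843727188 y 0.7069517296805486 33.2333
```

```bash
for i in 1 2 3 4 5 6; do python3 -m handwheel '[[[0,0,0],[-0.0013,0,0.0007],1],[[0,0,0],[0,0,0],1],[[0,0,0],[0,0,0],1]]' | grep -E 'eef|force:'; done;python3 red.py | grep -v pred; python3 - <<'E'
from red import *
s=ctrl.read_state();e=s['eef_pos'];v=e[:2]-C;print('s',v@d,'z',e[2],'y',v@[.879,.477],s['clock'])
E
```

```text
eef_pos: [518.8, 176.4, 61.4]
force: [-8.3, 13.4, -3.4]
gripper_force: 6.9
eef_pos: [519.0, 176.0, 61.1]
force: [-10.1, 15.2, -3.4]
gripper_force: 7.7
eef_pos: [519.2, 175.7, 60.9]
force: [-11.1, 16.5, -3.7]
gripper_force: 8.6
eef_pos: [519.4, 175.4, 60.7]
force: [-12.8, 18.5, -3.6]
gripper_force: 9.6
eef_pos: [519.5, 175.3, 60.6]
force: [-15.1, 19.1, -2.8]
gripper_force: 11.2
eef_pos: [519.7, 175.3, 60.5]
force: [-17.3, 20.9, -1.0]
gripper_force: 12.7
scene area 181 cen [292.9 178.5] near [296.4 185.1] end [280.8 171.5]
scene area 132 cen [276.4 191.7] near [284.2 198.3] end [269.7 185.8]
scene area 59 cen [304.9 216.2] near [303. 206.] end [306.6 224.9]
top area 96 cen [229.1 190.1] near [219.  195.8] end [235.2 186.6]
s 40.094757534294956 z 60.47636403344367 y 1.0509897398457182 34.8333
```

The force now climbs with almost no motion (27 N), so arm 1 is on its stop. Retreat and go to the other side.

```bash
python3 -m handwheel '[[[0,0,0],[0.01,-0.0005,0],1],[[0,0,0],[0.01,0,0],1],[[0,0,0],[0,0,-0.03],1],[[0,0,0],[0,0,-0.04],1],[[0,0,0],[0,0,-0.04],1]]' | grep -E 'eef|force:'; python3 -m handwheel '[[[0,6,0],[0,0,-0.03],1],[[0,6,0],[0,0,-0.03],1],[[0,6,0],[0,0,0],1],[[0,6,0],[0,0,0],1],[[0,6,0],[0,0,0],1]]' | grep -E 'eef|force:|rot'; python3 red.py; python3 - <<'E'
from red import *
s=ctrl.read_state();e=s['eef_pos'];v=e[:2]-C;print('s',v@d,'z',e[2],'y',v@[.879,.477],s['clock'],s['qpos'])
g=shot('scene','s6.png')
cv2.imwrite('pics/c6.png',cv2.resize(g['pixels'][170:240,255:335,::-1],(686,600),interpolation=3))
E
```

```text
eef_pos: [490.1, 222.7, 150.1]
force: [1.4, 1.1, -0.6]
gripper_force: 0.0
eef_pos: [478.4, 248.1, 204.2]
tool_rot: [3.141, -0.001, 2.067]
force: [-0.2, -0.9, -0.3]
gripper_force: 0.0
scene area 209 cen [293.5 178.3] near [296.  184.9] end [281.2 171.2]
scene area 135 cen [276.8 191.8] near [285. 199.] end [270.  185.4]
scene area 69 cen [305.1 217.2] near [303.5 208. ] end [306.8 224.8]
 pred end side 1 [(30, [321.1, 204.1]), (15, [322.7, 209.1]), (0, [322.8, 213.9]), (-30, [319.0, 221.6]), (-65, [309.2, 225.4])]
 pred end side -1 [(30, [269.0, 188.1]), (15, [267.0, 191.8]), (0, [266.2, 196.0]), (-30, [268.6, 205.3]), (-65, [276.9, 214.7])]
top area 94 cen [228.7 190.1] near [218.7 196.1] end [234.6 186.5]
 pred end side 1 [(30, [180.8, 213.9]), (15, [179.9, 215.1]), (0, [180.6, 215.4]), (-30, [186.1, 214.0]), (-65, [196.9, 209.4])]
 pred end side -1 [(30, [236.7, 185.3]), (15, [239.3, 184.6]), (0, [240.5, 184.8]), (-30, [238.4, 187.2]), (-65, [230.1, 192.4])]
s 114.92991708948172 z 202.3315853601358 y -1.5904340055333388 35.7667 [-0.18094575  0.51798008 -0.49955329  1.82699819  0.31775233  0.88035585
 -0.34960938]
```

View pics/c6.png

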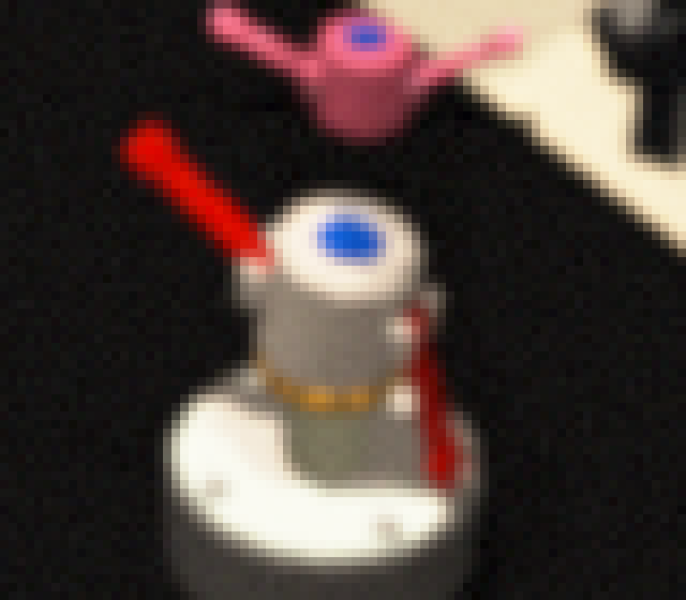

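Right arm down (crop (415,310) to (445,480)), left arm still open with its end at (150,145). The coupling is only slightly rocked. Now the left arm.

```bash
python3 -m handwheel '[[[0,0,0],[-0.02,0.001,0],1],[[0,0,0],[-0.035,0,0],1],[[0,0,0],[-0.035,0,0],1],[[0,0,0],[-0.035,0,0],1],[[0,0,0],[-0.035,0,0],1]]' | grep -E 'eef|force:'; python3 -m handwheel '[[[0,0,0],[-0.02,0,0],1],[[0,6,0],[0,0,0],1],[[0,6,0],[0,0,0],1],[[0,6,0],[0,0,0],1],[[0,6,0],[0,0,0],1]]' | grep -E 'eef|force:|rot';python3 -m handwheel '[[[0,6,0],[0,0,0],1],[[0,0,0],[0,0,0],1],[[0,0,0],[0,0,0],1],[[0,0,0],[0,0,0],1]]' | grep -E 'eef|force:|rot'; python3 - <<'E'
from red import *
s=ctrl.read_state();e=s['eef_pos'];v=e[:2]-C;print('s',v@d,'z',e[2],'y',v@[.879,.477],s['clock'],s['qpos'])
E
```

```text
eef_pos: [554.4, 108.6, 202.4]
force: [0.8, 0.8, -1.2]
gripper_force: 0.0
eef_pos: [563.9, 92.7, 203.2]
tool_rot: [-3.139, -0.422, 2.07]
force: [0.1, -0.5, -0.7]
gripper_force: 0.0
eef_pos: [563.3, 94.2, 203.1]
tool_rot: [-3.139, -0.523, 2.071]
force: [-0.4, 1.0, 1.0]
gripper_force: 0.0
s -51.93834049219563 z 203.0827330666525 y 0.69366713237729 36.9833 [ 0.45254759  0.78901774 -0.70787227  1.54116636 -0.00631986  1.14968318
  0.36410958]
```

```bash
python3 -m handwheel '[[[0,0,0],[-0.0072,-0.0005,0.0069],1],[[0,0,0],[-0.0072,0,0.0069],1],[[0,0,0],[-0.0072,0,0.0069],1],[[0,0,0],[-0.0072,0,0.0069],1],[[0,0,0],[-0.0072,0,0.0069],1]]' | grep -E 'eef|force:'; for i in 1 2 3 4 5; do python3 -m handwheel '[[[0,0,0],[-0.0015,0,0.0026],1],[[0,0,0],[-0.001,0,0.0017],1],[[0,0,0],[0,0,0],1],[[0,0,0],[0,0,0],1]]' | grep -E 'eef|force:'; done; python3 - <<'E'
from red import *
s=ctrl.read_state();e=s['eef_pos'];v=e[:2]-C;print('s',v@d,'z',e[2],'y',v@[.879,.477],s['clock'])
E
python3 red.py
```

```text
eef_pos: [570.6, 79.6, 154.3]
force: [-0.4, 0.0, 0.8]
gripper_force: 0.0
eef_pos: [571.3, 78.8, 150.4]
force: [1.2, -2.9, 1.8]
gripper_force: 1.4
eef_pos: [572.9, 78.2, 146.0]
force: [3.4, -5.5, 5.7]
gripper_force: 3.8
eef_pos: [574.3, 77.2, 141.2]
force: [3.5, -7.2, 6.9]
gripper_force: 5.1
eef_pos: [575.8, 75.0, 136.2]
force: [6.6, -11.0, 8.3]
gripper_force: 7.3
eef_pos: [577.1, 72.9, 130.8]
force: [7.8, -14.9, 9.8]
gripper_force: 8.4
s -77.25868289061309 z 130.76033651645145 y 2.7267448840598423 39.0667
scene area 193 cen [293.4 178.2] near [295.8 184.9] end [280.5 171.4]
scene area 115 cen [276.  195.8] near [284.2 200.3] end [267.2 192.3]
scene area 7 cen [303.7 206.1] near [303.  205.8] end [304.5 206.5]
scene area 83 cen [307.5 218.2] near [304.5 211. ] end [310.2 225.1]
 pred end side 1 [(30, [321.1, 204.1]), (15, [322.7, 209.1]), (0, [322.8, 213.9]), (-30, [319.0, 221.6]), (-65, [309.2, 225.4])]
 pred end side -1 [(30, [269.0, 188.1]), (15, [267.0, 191.8]), (0, [266.2, 196.0]), (-30, [268.6, 205.3]), (-65, [276.9, 214.7])]
top area 74 cen [227.1 191.2] near [219.  195.8] end [233.  188.4]
top area 23 cen [196.9 210. ] near [198.2 208.7] end [196.2 210.8]
 pred end side 1 [(30, [180.8, 213.9]), (15, [179.9, 215.1]), (0, [180.6, 215.4]), (-30, [186.1, 214.0]), (-65, [196.9, 209.4])]
 pred end side -1 [(30, [236.7, 185.3]), (15, [239.3, 184.6]), (0, [240.5, 184.8]), (-30, [238.4, 187.2]), (-65, [230.1, 192.4])]
```

```bash
python3 - <<'E'
from red import *
a=shot('scene','s7.png');b=shot('top','t7.png')
L=cv2.resize(a['pixels'][150:240,250:330,::-1],(533,600),interpolation=3)
Rr=cv2.resize(b['pixels'][160:240,190:225+0:1,::-1] if 0 else b['pixels'][160:240,185:220+1,::-1],(267,594),interpolation=3)
Rr=cv2.copyMakeBorder(Rr,0,6,0,0,0)
g=cv2.LUT(np.hstack([L,Rr]),np.array([min(255,int(255*(i/255)**.5)) for i in range(256)],np.uint8))
cv2.imwrite('pics/c7.png',g)
s=ctrl.read_state();M=R.from_euler('xyz',s['tool_rot']).as_matrix();t=s['eef_pos']
for k in(0,10,20,40): print(k,[((proj(a,t+M@[x,0,-k])-[250,150])*6.667).round() for x in(-11,0,11)])
E
```

```text
0 [array([127., 306.]), array([145., 303.]), array([163., 299.])]
10 [array([118., 289.]), array([136., 285.]), array([154., 282.])]
20 [array([109., 271.]), array([127., 267.]), array([145., 264.])]
40 [array([ 91., 236.]), array([109., 232.]), array([128., 229.])]
```

View pics/c7.png

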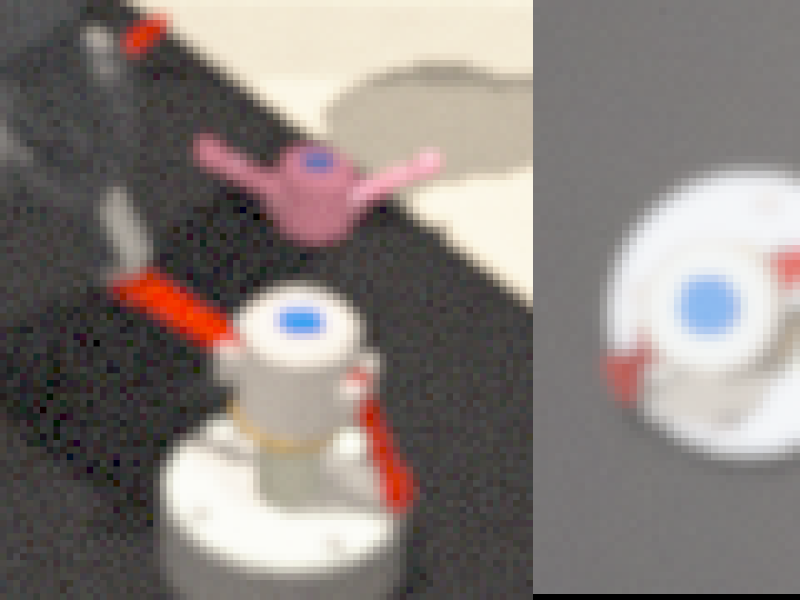

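The crop shows the fingertip on the left arm's outermost end, at (105–150, 275), with the arm at about 13 degrees. That is too far out and dragging on the edge. Back off and re-contact further in.

```bash
python3 -m handwheel '[[[0,0,0],[0.003,0,-0.0052],1],[[0,0,0],[0.003,0,-0.0052],1],[[0,0,0],[0.0035,0,0.002],1],[[0,0,0],[0,0,0],1],[[0,0,0],[0,0,0],1]]' | grep -E 'eef|force:'; for i in 1 2 3 4; do python3 -m handwheel '[[[0,0,0],[-0.0015,0,0.0026],1],[[0,0,0],[-0.0005,0,0.0009],1],[[0,0,0],[0,0,0],1],[[0,0,0],[0,0,0],1]]' | grep -E 'eef|force:'; done; python3 - <<'E'
from red import *
s=ctrl.read_state();e=s['eef_pos'];v=e[:2]-C;print('s',v@d,'z',e[2],'y',v@[.879,.477],s['clock'])
E
python3 red.py|grep -v pred
```

```text
eef_pos: [567.9, 84.6, 142.4]
force: [-0.8, -0.6, -0.5]
gripper_force: 0.0
eef_pos: [568.7, 83.3, 138.1]
force: [0.4, -0.3, -0.6]
gripper_force: 0.0
eef_pos: [568.8, 83.3, 134.4]
force: [-0.4, -0.0, -0.5]
gripper_force: 0.0
eef_pos: [569.4, 83.3, 130.8]
force: [1.0, -1.5, 2.2]
gripper_force: 1.4
eef_pos: [569.1, 83.4, 126.5]
force: [0.7, -0.7, 2.9]
gripper_force: 1.4
s -64.24756185864887 z 126.51081239822732 y 0.6726944476545595 41.0167
scene area 204 cen [293.8 178.4] near [296.2 185.1] end [280.6 171. ]
scene area 100 cen [275.8 196.6] near [284.  199.4] end [267.4 193.2]
scene area 91 cen [306.9 216.8] near [303. 206.] end [309.7 224.9]
top area 42 cen [224. 193.] near [219.  195.8] end [228.7 190.1]
top area 23 cen [197.  209.9] near [198.6 208.2] end [196.3 210.8]
```

```bash
python3 -m handwheel '[[[0,0,0],[-0.0013,0,0.0015],1],[[0,0,0],[-0.0013,0,0.0015],1],[[0,0,0],[-0.0012,0,0.0016],1],[[0,0,0],[-0.0012,0,0.0016],1],[[0,0,0],[0,0,0],1]]' | grep -E 'eef|force:'; python3 -m handwheel '[[[0,0,0],[-0.001,0,0.0017],1],[[0,0,0],[-0.001,0,0.0017],1],[[0,0,0],[-0.0009,0,0.0017],1],[[0,0,0],[-0.0009,0,0.0017],1],[[0,0,0],[0,0,0],1]]' | grep -E 'eef|force:'; python3 -m handwheel '[[[0,0,0],[-0.0007,0,0.0018],1],[[0,0,0],[-0.0007,0,0.0018],1],[[0,0,0],[-0.0005,0,0.0019],1],[[0,0,0],[-0.0005,0,0.0019],1],[[0,0,0],[0,0,0],1]]' | grep -E 'eef|force:';  python3 - <<'E'
from red import *
s=ctrl.read_state();e=s['eef_pos'];v=e[:2]-C;print('s',v@d,'z',e[2],'y',v@[.879,.477],s['clock'])
E
python3 red.py|grep -v pred
```

```text
eef_pos: [569.6, 81.9, 118.0]
force: [2.0, -0.5, 2.7]
gripper_force: 1.5
eef_pos: [569.3, 82.0, 110.2]
force: [1.6, -2.3, 3.1]
gripper_force: 1.5
eef_pos: [568.5, 83.6, 102.6]
force: [2.2, -1.8, 2.3]
gripper_force: 1.6
s -63.7064745917906 z 102.63688561036341 y 0.19129220204086675 42.3667
scene area 194 cen [292.8 178.3] near [296.2 185.1] end [280.7 170.9]
scene area 88 cen [275.4 200.3] near [284.  199.8] end [266.9 199.4]
scene area 91 cen [306.9 217. ] near [303. 206.] end [310.  225.4]
top area 47 cen [224.5 193.1] near [219. 196.] end [229.1 190.4]
top area 22 cen [197. 210.] near [198.2 208.7] end [196.3 210.8]
```

```bash
python3 -m handwheel '[[[0,0,0],[-0.0004,0,0.0019],1],[[0,0,0],[-0.0004,0,0.0019],1],[[0,0,0],[-0.0002,0,0.0019],1],[[0,0,0],[-0.0002,0,0.0019],1],[[0,0,0],[0,0,0],1]]' | grep -E 'eef|force:'; python3 -m handwheel '[[[0,0,0],[0,0,0.0019],1],[[0,0,0],[0,0,0.0019],1],[[0,0,0],[0.0001,0,0.0019],1],[[0,0,0],[0.0001,0,0.0019],1],[[0,0,0],[0,0,0],1]]' | grep -E 'eef|force:'; python3 -m handwheel '[[[0,0,0],[0.0003,0,0.0019],1],[[0,0,0],[0.0003,0,0.0019],1],[[0,0,0],[0.0005,0,0.0019],1],[[0,0,0],[0.0005,0,0.0019],1],[[0,0,0],[0,0,0],1]]' | grep -E 'eef|force:'; python3 -m handwheel '[[[0,0,0],[0.0007,0,0.0019],1],[[0,0,0],[0.0007,0,0.0018],1],[[0,0,0],[0.0009,0,0.0018],1],[[0,0,0],[0.0009,0,0.0018],1],[[0,0,0],[0,0,0],1]]' | grep -E 'eef|force:'; python3 - <<'E'
from red import *
s=ctrl.read_state();e=s['eef_pos'];v=e[:2]-C;print('s',v@d,'z',e[2],'y',v@[.879,.477],s['clock'])
E
python3 red.py|grep -v pred
```

```text
eef_pos: [567.1, 86.2, 95.6]
force: [0.8, -2.6, 2.6]
gripper_force: 1.4
eef_pos: [565.8, 88.9, 88.9]
force: [2.5, -3.9, 3.2]
gripper_force: 1.9
eef_pos: [563.8, 92.8, 83.1]
force: [1.9, -6.4, 3.1]
gripper_force: 2.6
eef_pos: [561.8, 96.7, 77.9]
force: [3.9, -8.5, 1.5]
gripper_force: 3.9
s -49.002123449559086 z 77.85386597296129 y 0.6072647061750787 44.1333
scene area 203 cen [293.7 178.3] near [295.8 184.9] end [280.7 170.9]
scene area 53 cen [276.5 207. ] near [281.3 204.5] end [271.1 209.9]
scene area 7 cen [303.9 206.3] near [303.4 206.2] end [304.2 206.6]
scene area 84 cen [307.3 218. ] near [304.2 210.6] end [310.  225.4]
top area 28 cen [222.2 195. ] near [219. 196.] end [225.3 193.9]
top area 23 cen [197.  209.9] near [198.6 208.2] end [196.3 210.8]
```

```bash
for i in 1 2 3 4; do python3 -m handwheel '[[[0,0,0],[0.001,0,0.0014],1],[[0,0,0],[0.001,0,0.0014],1],[[0,0,0],[0,0,0],1]]' | grep -E 'eef|force:'; done; for i in 1 2 3; do python3 -m handwheel '[[[0,0,0],[0.0011,0,0.0007],1],[[0,0,0],[0.0005,0,0.0003],1],[[0,0,0],[0,0,0],1]]' | grep -E 'eef|force:'; done; python3 - <<'E'
from red import *
s=ctrl.read_state();e=s['eef_pos'];v=e[:2]-C;print('s',v@d,'z',e[2],'y',v@[.879,.477],s['clock'])
E
python3 red.py|grep -v pred
```

```text
eef_pos: [560.8, 98.7, 76.2]
force: [4.1, -8.5, 1.4]
gripper_force: 4.3
eef_pos: [559.7, 100.6, 74.4]
force: [5.7, -10.0, 0.4]
gripper_force: 4.8
eef_pos: [558.6, 102.5, 72.6]
force: [5.7, -12.3, -1.2]
gripper_force: 5.5
eef_pos: [557.9, 104.1, 70.7]
force: [6.6, -14.2, -2.1]
gripper_force: 6.3
eef_pos: [557.6, 104.7, 70.4]
force: [7.6, -15.1, -3.3]
gripper_force: 7.3
eef_pos: [557.4, 105.2, 70.0]
force: [9.2, -17.7, -2.2]
gripper_force: 8.3
eef_pos: [557.2, 105.6, 69.6]
force: [9.6, -19.4, -3.3]
gripper_force: 9.5
s -39.061636181426984 z 69.60989532941156 y 0.8034141952643298 45.9833
scene area 208 cen [294.1 178.4] near [296.  184.9] end [280.7 170.9]
scene area 35 cen [279.6 211.4] near [282.8 207.8] end [276.5 215. ]
scene area 83 cen [307.6 218.3] near [304.6 210.8] end [310.4 225. ]
top area 15 cen [220.4 195.8] near [219. 196.] end [222.2 195.4]
top area 25 cen [196.9 210. ] near [198.6 208.2] end [196.1 211.4]
```

```bash
for i in 1 2 3 4 5; do python3 -m handwheel '[[[0,0,0],[0.0011,0,0.0007],1],[[0,0,0],[0.0005,0,0.0003],1],[[0,0,0],[0,0,0],1]]' | grep -E 'eef|force:'; done; python3 - <<'E'
from red import *
s=ctrl.read_state();e=s['eef_pos'];v=e[:2]-C;print('s',v@d,'z',e[2],'y',v@[.879,.477],s['clock'])
E
python3 red.py|grep -v pred
```

```text
eef_pos: [557.3, 105.7, 69.5]
force: [10.7, -23.5, -0.2]
gripper_force: 11.5
eef_pos: [557.3, 105.8, 69.3]
force: [11.8, -28.3, 0.8]
gripper_force: 13.4
eef_pos: [557.3, 105.9, 69.2]
force: [12.7, -30.1, 4.2]
gripper_force: 15.5
eef_pos: [557.3, 105.9, 69.1]
force: [12.8, -34.5, 6.3]
gripper_force: 17.6
eef_pos: [557.4, 106.0, 69.0]
force: [13.4, -37.6, 7.9]
gripper_force: 19.7
s -38.70964603406343 z 69.01441239011486 y 1.1926452274885273 47.3333
scene area 209 cen [293.9 178.3] near [295.8 184.9] end [279.9 170.7]
scene area 7 cen [303.7 206.1] near [303.  205.8] end [304.5 206.5]
scene area 33 cen [279.4 211.9] near [282.4 208.3] end [276.3 215.5]
scene area 81 cen [307.7 218.2] near [304.6 210.8] end [310.4 225. ]
top area 15 cen [220.4 195.8] near [219. 196.] end [222.2 195.4]
top area 29 cen [196.9 210.1] near [199. 208.] end [195.9 211.5]
```

Both arms are on their stops: 40 N with no motion on this side. I'll retreat and give arm 1 a confirming press, since the coupling rocked.

```bash
python3 -m handwheel '[[[0,0,0],[-0.015,0,0],1],[[0,0,0],[-0.015,0,0],1],[[0,0,0],[0,0,-0.04],1],[[0,0,0],[0,0,-0.04],1],[[0,0,0],[0,0,-0.04],1]]' | grep -E 'eef|force:'; python3 -m handwheel '[[[0,-6,0],[0,0,-0.03],1],[[0,-6,0],[0,0,0],1],[[0,-6,0],[0,0,0],1],[[0,-6,0],[0,0,0],1],[[0,-6,0],[0,0,0],1]]' | grep -E 'eef|force:|rot|clock'; python3 red.py; python3 - <<'E'
from red import *
s=ctrl.read_state();e=s['eef_pos'];v=e[:2]-C;print('s',v@d,'z',e[2],'y',v@[.879,.477],s['clock'])
for n in('scene','top'):
  g=ctrl.get_image(n);h=cv2.cvtColor(g['pixels'],cv2.COLOR_RGB2HSV);o=proj(g,[*C,147])
  m=(h[...,0]>100)&(h[...,0]<125)&(h[...,1]>100)&(h[...,2]>80)
  ys,xs=np.where(m);q=np.hypot(xs-o[0],ys-o[1])<8;c=(xs[q].mean(),ys[q].mean());print(n,'blue',c,at_z(g,*c,147),'pred',o)
E
```

```text
eef_pos: [586.1, 49.5, 162.0]
force: [1.5, 0.3, -0.6]
gripper_force: 0.0
clock: 48.27
eef_pos: [594.0, 36.7, 187.8]
tool_rot: [3.141, 0.002, 2.07]
force: [-0.3, 0.7, -0.8]
gripper_force: 0.0
scene area 189 cen [292.9 178.4] near [295.9 185. ] end [280.9 171.3]
scene area 43 cen [279.1 211.3] near [282.2 208.1] end [276.1 214.9]
scene area 83 cen [307.3 218. ] near [304.3 210.6] end [309.9 224.7]
 pred end side 1 [(30, [321.1, 204.1]), (15, [322.7, 209.1]), (0, [322.8, 213.9]), (-30, [319.0, 221.6]), (-65, [309.2, 225.4])]
 pred end side -1 [(30, [269.0, 188.1]), (15, [267.0, 191.8]), (0, [266.2, 196.0]), (-30, [268.6, 205.3]), (-65, [276.9, 214.7])]
top area 25 cen [196.9 210. ] near [198.6 208.2] end [196.1 211.4]
 pred end side 1 [(30, [180.8, 213.9]), (15, [179.9, 215.1]), (0, [180.6, 215.4]), (-30, [186.1, 214.0]), (-65, [196.9, 209.4])]
 pred end side -1 [(30, [236.7, 185.3]), (15, [239.3, 184.6]), (0, [240.5, 184.8]), (-30, [238.4, 187.2]), (-65, [230.1, 192.4])]
s -109.67691623957931 z 188.39735564381326 y 1.5527910324493444 48.3667
scene blue (np.float64(294.8095238095238), np.float64(197.57142857142858)) [536.2 139.6 147. ] pred [294.3 197.7]
top blue (np.float64(208.27906976744185), np.float64(200.93023255813952)) [534.4 141.7 147. ] pred [209.1 199.7]
```

```bash
python3 -m handwheel '[[[0,0,0],[0.02,-0.001,0],1],[[0,0,0],[0.032,0,0],1],[[0,0,0],[0.032,0,0],1],[[0,0,0],[0.032,0,0],1],[[0,0,0],[0.032,0,0],1]]' | grep -E 'eef|force:'; python3 -m handwheel '[[[0,0,0],[0.032,0,0],1],[[0,0,0],[0.032,0,0],1],[[0,-6,0],[0.014,0,0],1],[[0,-6,0],[0,0,0],1],[[0,-6,0],[0,0,0],1]]' | grep -E 'eef|force:|rot';python3 -m handwheel '[[[0,-6,0],[0,0,0],1],[[0,-6,0],[0,0,0],1],[[0,0,0],[0,0,0],1],[[0,0,0],[0,0,0],1]]' | grep -E 'eef|force:|rot'; python3 - <<'E'
from red import *
s=ctrl.read_state();e=s['eef_pos'];v=e[:2]-C;print('s',v@d,'z',e[2],'y',v@[.879,.477],s['clock'])
E
```

```text
eef_pos: [522.8, 164.4, 186.5]
force: [0.2, 0.3, 0.0]
gripper_force: 0.0
eef_pos: [486.8, 233.0, 187.5]
tool_rot: [3.142, 0.318, 2.066]
force: [-0.1, 0.9, -1.2]
gripper_force: 0.0
eef_pos: [485.0, 234.4, 185.7]
tool_rot: [-3.136, 0.522, 2.073]
force: [1.1, -0.9, -0.1]
gripper_force: 0.0
s 108.64395176466951 z 185.68573765846017 y -1.1985442055457254 49.6333
```

```bash
python3 -m handwheel '[[[0,0,0],[0.0031,0.001,0.024],1],[[0,0,0],[0.0031,0,0.024],1],[[0,0,0],[0.0031,0,0.024],1],[[0,0,0],[0.0031,0,0.024],1],[[0,0,0],[0.0031,0,0.024],1]]' | grep -E 'eef|force:'; python3 -m handwheel '[[[0,0,0],[-0.0032,0,0.0065],1],[[0,0,0],[-0.0032,0,0.0065],1],[[0,0,0],[0,0,0],1],[[0,0,0],[0,0,0],1]]' | grep -E 'eef|force:'; for i in 1 2 3; do python3 -m handwheel '[[[0,0,0],[-0.0017,0,0.001],1],[[0,0,0],[-0.0017,0,0.001],1],[[0,0,0],[0,0,0],1]]' | grep -E 'eef|force:'; done; python3 - <<'E'
from red import *
s=ctrl.read_state();e=s['eef_pos'];v=e[:2]-C;print('s',v@d,'z',e[2],'y',v@[.879,.477],s['clock'])
E
```

```text
eef_pos: [510.7, 189.4, 75.1]
force: [1.0, 0.5, 0.4]
gripper_force: 0.0
eef_pos: [515.9, 181.8, 68.8]
force: [0.2, 1.1, -0.3]
gripper_force: 0.0
eef_pos: [517.3, 179.2, 68.7]
force: [-0.2, 0.3, -0.6]
gripper_force: 0.0
eef_pos: [518.3, 177.6, 68.0]
force: [-3.1, 3.8, 3.7]
gripper_force: 2.7
eef_pos: [518.6, 177.2, 67.7]
force: [-8.2, 8.8, 7.4]
gripper_force: 7.0
s 42.346877876347264 z 67.65001768158362 y 1.0708252107517229 51.1333
```

```bash
for i in 1 2 3; do python3 -m handwheel '[[[0,0,0],[-0.0017,0,0.001],1],[[0,0,0],[-0.0017,0,0.001],1],[[0,0,0],[0,0,0],1]]' | grep -E 'eef|force:'; done; python3 -m handwheel '[[[0,0,0],[0.012,0,0],1],[[0,0,0],[0.015,0,0],1],[[0,0,0],[0.005,0,-0.03],1],[[0,0,0],[0,0,-0.04],1],[[0,0,0],[0,0,-0.04],1]]' | grep -E 'eef|force:';python3 -m handwheel '[[[0,0,0],[0,0,-0.03],1],[[0,0,0],[0,0,-0.02],1],[[0,0,0],[0,0,0],1],[[0,0,0],[0,0,0],1],[[0,0,0],[0,0,0],1]]' | grep -E 'eef|force:|clock'; python3 red.py; python3 - <<'E'
from red import *
for n in('scene','top'):
  g=ctrl.get_image(n);h=cv2.cvtColor(g['pixels'],cv2.COLOR_RGB2HSV);o=proj(g,[*C,147])
  m=(h[...,0]>100)&(h[...,0]<125)&(h[...,1]>100)&(h[...,2]>80)
  ys,xs=np.where(m);q=np.hypot(xs-o[0],ys-o[1])<8;c=(xs[q].mean(),ys[q].mean());print(n,'blue',c,at_z(g,*c,147),'pred',o)
E
```

```text
eef_pos: [518.9, 177.1, 67.4]
force: [-15.5, 13.9, 14.8]
gripper_force: 11.9
eef_pos: [519.3, 177.0, 67.2]
force: [-21.4, 18.6, 20.4]
gripper_force: 16.7
eef_pos: [519.9, 176.9, 66.9]
force: [-27.0, 24.5, 25.1]
gripper_force: 21.0
eef_pos: [485.5, 234.1, 147.2]
force: [0.9, 1.3, 0.2]
gripper_force: 0.0
clock: 52.72
eef_pos: [474.8, 255.0, 189.6]
force: [0.7, -0.3, -0.1]
gripper_force: 0.0
scene area 182 cen [292.8 178.4] near [295.9 184.9] end [280.9 171.2]
scene area 89 cen [306.8 217. ] near [303. 206.] end [310.  225.4]
scene area 42 cen [278.7 211.3] near [281.8 207.9] end [275.7 215.1]
 pred end side 1 [(30, [321.1, 204.1]), (15, [322.7, 209.1]), (0, [322.8, 213.9]), (-30, [319.0, 221.6]), (-65, [309.2, 225.4])]
 pred end side -1 [(30, [269.0, 188.1]), (15, [267.0, 191.8]), (0, [266.2, 196.0]), (-30, [268.6, 205.3]), (-65, [276.9, 214.7])]
top area 45 cen [225.3 194.3] near [219. 196.] end [229.7 192.6]
top area 24 cen [197.2 209.5] near [199.4 207.8] end [196.2 210.6]
 pred end side 1 [(30, [180.8, 213.9]), (15, [179.9, 215.1]), (0, [180.6, 215.4]), (-30, [186.1, 214.0]), (-65, [196.9, 209.4])]
 pred end side -1 [(30, [236.7, 185.3]), (15, [239.3, 184.6]), (0, [240.5, 184.8]), (-30, [238.4, 187.2]), (-65, [230.1, 192.4])]
scene blue (np.float64(294.5), np.float64(197.8)) [537.7 140.  147. ] pred [294.3 197.7]
top blue (np.float64(208.4418604651163), np.float64(200.5581395348837)) [535.5 141.3 147. ] pred [209.1 199.7]
```

Both arm ends and the blue disc match the locked, home prediction, and the hand is clear. Handing in.

```bash
python3 -c "
from cell import ctrl
print(ctrl.finish_job())"
```

```text
the job is handed in; nothing more can be done
None
```

I handed the job in with the coupling pushed home on the collar, both cam arms swung down to their stops one after the other, and the hand clear. The final camera check agreed to about a pixel, but the hand-in returned no verdict.

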